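# Put a slipcased book on show under its clear cover

## Robot

A 7-joint arm with a two-finger parallel gripper is mounted at the origin on the work surface. World frame = base frame: x ahead of the robot, y to its left, z up, the work surface at z = 0. Lengths are in m, angles in rad, forces in N, time in s.
With the tool pointing down it reaches from about 0.425 to 0.875 m from the base axis. Payload 4.7 kg.
Tool frame: the origin (TCP) lies midway between the tips of the shut fingers; the grasp point (between the pads) lies 19 mm behind it; x points along the fingers, y is the direction in which the jaws open and shut, and the axes are right-handed (so a half turn about x gives the same grasp; the last joint's range is limited). The gripper opens to 87 mm and grips with 3 to 60 N. Pads are 19 mm wide; open, the fingers measure 117 mm over their backs; the gripper's body (75 mm by 190 mm) begins 51 mm behind the grasp point.
Start: joints at [-1.296, 0.321, -0.07, 1.45, 0.023, 1.371, -0.057], TCP at [0.168, 0.628, 0.223] pointing down, gripper open.
Joint ranges: [-2.86, 2.86], [-0.3, 2.09], [-1.38, 1.24], [0.06, 2.45], [-1.56, 4.7], [0.09, 2.05], [-2.69, 2.69]. Speed limits (rad/s): [2.57, 2.57, 3.14, 3.14, 3.14, 3.14, 3.14].

## Interface

Orientations are given as a rotation vector (axis times angle).
In Python, from bench import ctrl gives the robot as it stands. The module is installed in compiled form; this text tells all that it offers.
- The arm moves only by the shell command python3 -m jog 'ROWS' [FORCE]. ROWS is JSON, a list of rows, each an object with "rot": the turn, a rotation vector about the tool's x, y, z in units of 5 degrees (1.0 is 5 degrees), a list of three; "travel": the shift along the tool's x, y, z in units of 0.3 m (1.0 is 0.3 m), a list of three; "jaw": the closure, from -1 (fully open) to 1 (shut), so that 0 is half open. In form: [{"rot": [ax, ay, az], "travel": [tx, ty, tz], "jaw": jaw}, ...]. A call has 1 to 8 rows; each row shifts and turns the commanded pose from where the row before left it, along the tool's axes as they then stand; what a row does not reach is not made up. A row lasts 1/10 s, in which the tool goes at most 50 mm and 8.59 degrees, less where a joint would pass 70% of its speed; a pose out of reach is approached as far as the arm can. A call with a number of a shift or a turn outside -1 to 1 is refused whole. A call with a gripper value outside its range is refused whole. The fingers move at their own pace and stop on an object; FORCE is the grip in N (left out, the last holds). Time passes only in rows, so rows that do not move let the fingers close. It gives the time, the measured TCP pose, the force and the opening at its end, in the units of the state.
- ctrl.get_state(): the state, without advancing time (a new reading comes with each control period).
- ctrl.get_image(name): name is "scene" or "top"; returns the picture (400x640x3 uint8, red, green, blue); there is no depth.
- ctrl.camera_model(name): a dict with "mtx" (3x3 intrinsics, pixels), "extrinsics" (4x4, takes a point from world to camera coordinates). Camera axes: x right, y up, looking along -z (the intrinsics and any distortion apply to the point x, -y, -z); pixel columns grow to the right and rows downward; lengths in m; the calibration is good to about 2 mm. A picture is of the moment at which its call begins. camera_model takes no time and is no camera call.
- ctrl.close_job(): hands the job in, once; it reports no verdict.
The state is a dict: "time": time; "joint_positions": joint angles; "qd": joint speeds; "joint_torque": joint torques, N m; "position": TCP position; "tool_rot": TCP orientation; "ft_force": force on the tool from outside, world axes, zero at the start; "torque": the same for the moment, N m; "grip_width": opening from 0.0 (shut) to 1.0 (fully open).
Only numpy, scipy, OpenCV 4.12 (cv2) and the standard library are available. Lean on these libraries where they do the work, as an engineer would, in place of code of your own. Each camera call takes 0.05 s, during which the arm holds its last target.

## Task

Get the small thick book out of its tight slipcase and put it on show: lower the slipcase all the way over the narrow riser so that the riser pushes the book up out of it, and leave the empty slipcase standing down round the riser. Stand the book upright in the middle of the groove of the dark wooden display base, then set the clear cover over it so that it sits down flat on the base all round. Put the book and the cover down, do not drop them, and leave everything else on the counter where it is.

Things in the scene. Friction and masses are not known exactly. Their poses are not given: they have to be found in the camera images.
- slipcase: Slipcase of plain grey board, stiff, open at the top: 140 (x) x 44 (y) x 103 mm (z), walls 3 mm. Its floor is only a 4 mm thick lip; the rest is a central window 98 x 26 mm (x, y), right through. It holds the book when lifted. Empty about 0.16 kg. Origin: centre of its underside; x along the long side, z up.
- book: Small thick landscape-format book with a very dark blue cover and cream pages, 130 (x, length) x 34 (y, thickness) x 96 mm (z, height), about 0.34 kg. It starts upright inside the slipcase, resting on the lip with 2 mm play each side, its top 3 mm below the slipcase's rim. Origin: centre of its underside; z up.
- narrow_riser: Narrow display riser, fixed to the counter: a wooden slab 82 (x) x 16 (y) mm with cork top, standing in the middle of a dark steel foot plate 160 x 70 x 8 mm. The slab's top is 56 mm above the counter. It fits through the slipcase's window (8 mm play each way along x, 5 mm along y, when centred and parallel); with the slipcase down on the foot plate the book stands 41 mm proud of the rim. Origin: centre of the foot's underside, at counter height.
- display_base: Dark wooden display base, fixed to the counter: lower board 200 (x) x 110 (y) x 10 mm, on it a raised step 164 x 76 mm whose top is 18 mm above the counter, and on the step two rails 140 mm long, 8 mm high, with a groove 44 mm wide between them along x; the groove's floor is the step's top (18 mm). Origin: centre of its underside, at counter height.
- hood: Clear acrylic cover with black lower edge, open below: outside 184 (x) x 96 (y) x 120 mm (z), inside 176 x 88 x 116 mm, about 0.33 kg. A wooden bar handle 90 (x) x 14 (y) x 16 mm (z) lies centrally above the top, from 134 to 150 mm above the cover's lower edge. It fits round the base's raised step with 6 mm play each way and stands on the lower board (10 mm above the counter). Origin: centre of its lower edge's plane; z up.
- pencil_pot: Bystander: steel pot with pencils, 56 mm across, 125 mm high with the pencils, standing close beside the slipcase's flank near one end. Origin: centre of its underside.
- boxed_set: Bystander: a larger, closed slipcase with three books, 120 (x) x 100 (y) x 120 mm. Origin: centre of its underside.
- wide_riser: Bystander: wide wooden riser 110 (x) x 70 (y) x 50 mm with a small book lying on it, 70 mm high in all; too wide for the slipcase's window. Origin: centre of its underside.
- paperbacks: Bystander: pile of four paperbacks, 124 (x) x 84 (y) x 76 mm. Origin: centre of its underside.
- price_sign: Bystander: blank card in an upright clear holder, foot 80 (x) x 50 (y) mm, 186 mm high. Origin: centre of its underside.
- card_terminal: Bystander: payment terminal lying flat, 130 (x) x 70 (y) x 46 mm. Origin: centre of its underside.
- bookmark_box: Bystander: small wooden box of bookmarks, 70 (x) x 40 (y) mm, 111 mm high with the bookmarks, standing close beside the narrow riser's foot plate. Origin: centre of its underside.
- stamp: Bystander: self-inking stamp, 64 (x) x 46 (y) x 83 mm. Origin: centre of its underside.
There are look-alikes about, which are no part of the job. Leave any yellow look-alike of the hood alone.

How it is judged:
By the outcome, as a careful person would: the job done as asked, in the order asked, and still so for the second after the job is handed in, with the robot touching nothing.
It also fails if it takes over 72 s, if anything falls off the work surface, if the arm or the gripper's body presses on something with over 40 N, if the wrist force passes 120 N, or if a joint passes its speed limit or range.

## Working session

There is one attempt and no reset: what is moved stays moved. The work goes in short steps, Python scripts to look and compute and a shell command to move; the robot and the scene stay as the last step left them, time stands still between calls to the robot, and variables do not carry over. Pictures are saved under pics/ and viewed, and the job is handed in when it is done.

```bash
ls; mkdir -p pics
python3 - <<'E'
from bench import ctrl
import cv2, numpy as np
np.set_printoptions(precision=4,suppress=True)
for n in("scene","top"):
    im=ctrl.get_image(n); cv2.imwrite(f"pics/a_{n}.png",im[:,:,::-1])
    m=ctrl.camera_model(n); print(n,m)
s=ctrl.get_state()
for k,v in s.items(): print(k,np.round(v,4))
E
```

```text
pics
scene {'mtx': array([[407.0436,   0.    , 316.8248],
       [  0.    , 407.0436, 200.0104],
       [  0.    ,   0.    ,   1.    ]]), 'extrinsics': array([[ 0.5012,  0.8653,  0.0031, -0.2534],
       [-0.5766,  0.3313,  0.7469,  0.2702],
       [ 0.6452, -0.3761,  0.665 , -1.4875],
       [ 0.    ,  0.    ,  0.    ,  1.    ]])}
top {'mtx': array([[373.954 ,   0.    , 325.1259],
       [  0.    , 373.954 , 209.6185],
       [  0.    ,   0.    ,   1.    ]]), 'extrinsics': array([[ 0.0212, -0.9994, -0.0281,  0.0072],
       [ 0.9901,  0.0171,  0.1392, -0.5361],
       [-0.1386, -0.0308,  0.9899, -1.0439],
       [ 0.    ,  0.    ,  0.    ,  1.    ]])}
time 0.1
joint_positions [-1.2959  0.3218 -0.0701  1.4516  0.0226  1.3708 -0.0569]
qd [ 0.0007 -0.0014 -0.0008 -0.0024 -0.0001 -0.001  -0.0006]
joint_torque [ -0.0005 -49.257   -0.4059 -31.3401  -0.0643   0.0395   0.0001]
position [0.1675 0.6275 0.2216]
tool_rot [ 0.2034  1.5612 -0.206 ]
ft_force [0.8375 0.5937 0.0447]
torque [-0.0297  0.0448 -0.0133]
grip_width 1.0001
```

View pics/a_scene.png

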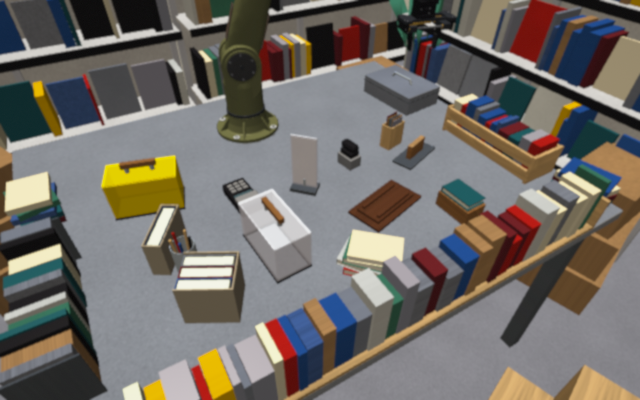

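View pics/a_top.png

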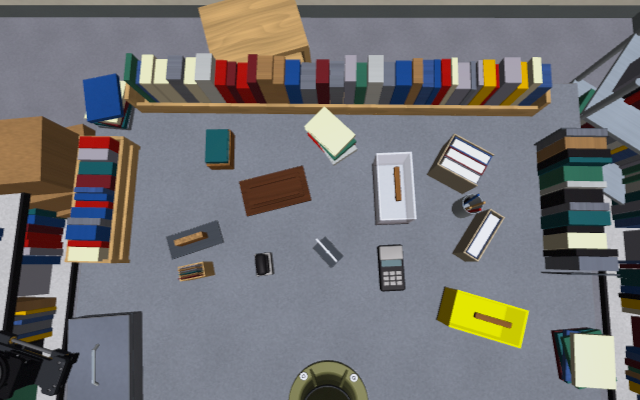

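The grey slipcase is at top (479,235) with the pot at (468,205) beside it. The closed boxed set at (461,163) is a larger look-alike. The clear hood is at (394,187) and the yellow look-alike at (484,317). The display base is at (275,190). The narrow riser is at (195,239) and the wide riser at (219,148). I'll crop in to check.

Run:
```python
import cv2, numpy as np
im=cv2.imread("pics/a_top.png")
def crop(x0,y0,w,h,s): return cv2.resize(im[y0:y0+h,x0:x0+w],None,fx=s,fy=s,interpolation=cv2.INTER_CUBIC)
cv2.imwrite("pics/c1.png",crop(425,125,95,145,4))
cv2.imwrite("pics/c2.png",crop(155,160,165,130,4))
cv2.imwrite("pics/c3.png",crop(365,140,65,95,6))
im=cv2.imread("pics/a_scene.png")
cv2.imwrite("pics/c4.png",crop(130,180,200,150,4))
```

```text
(no output)
```

View pics/c1.png

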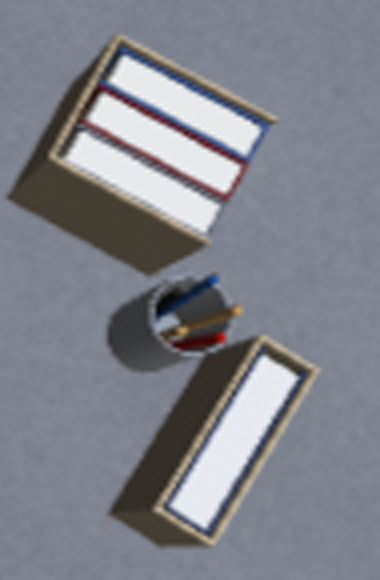

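View pics/c2.png

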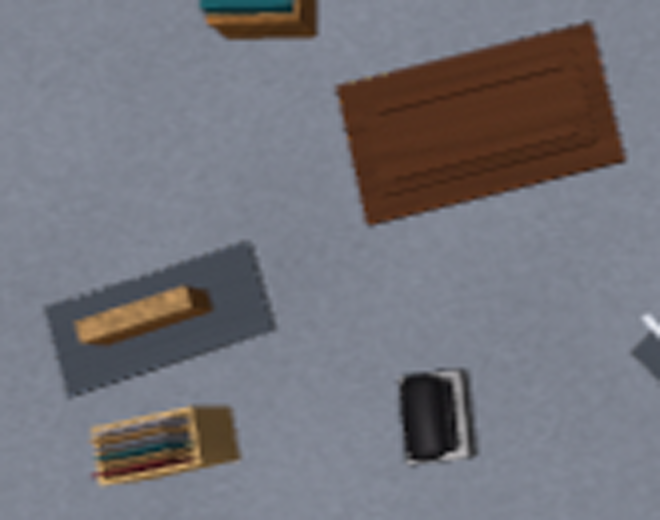

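View pics/c3.png

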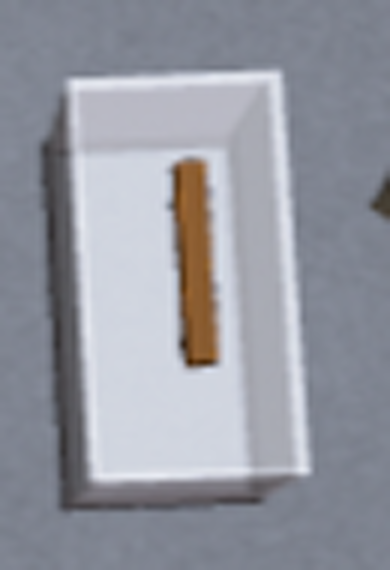

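View pics/c4.png

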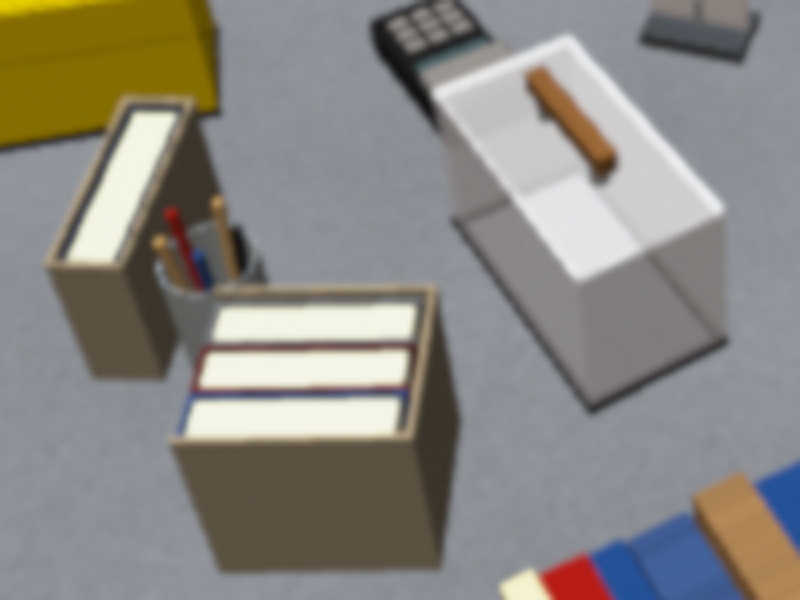

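Top crop c1 shows one book with cream pages inside a narrow grey/tan board case, pot at its flank: this is the slipcase, and the three-book case is the boxed set. Next I'll measure every item.

```bash
cat > h.py <<'E'
import cv2, numpy as np
from bench import ctrl
np.set_printoptions(precision=4,suppress=True)
M={n:ctrl.camera_model(n) for n in("scene","top")}
def ray(n,px):
    K=M[n]["mtx"];E=M[n]["extrinsics"];R=E[:3,:3];t=E[:3,3]
    d=np.array([(px[0]-K[0,2])/K[0,0],(px[1]-K[1,2])/K[1,1],1.0])
    d=d*np.array([1,-1,-1]); return -R.T@t, R.T@d
def onz(n,px,z):
    o,d=ray(n,px); return o+d*(z-o[2])/d[2]
def proj(n,P):
    K=M[n]["mtx"];E=M[n]["extrinsics"];c=E[:3,:3]@np.asarray(P,float)+E[:3,3]; c=c*np.array([1,-1,-1])
    return (K@c/c[2])[:2]
def quad(n,pts,z,name=""):
    P=np.array([onz(n,p,z) for p in pts]); c=P.mean(0)
    e=[P[(i+1)%4]-P[i] for i in range(4)]
    print(name,"centre",c,"sides",[round(1e3*np.linalg.norm(v)) for v in e],"angles",[round(np.degrees(np.arctan2(v[1],v[0])),1) for v in e]); return P
def crop_pts(pts,off,s): return [((x+.5)/s-.5+off[0],(y+.5)/s-.5+off[1]) for x,y in pts]
E
python3 - <<'E'
from h import *
quad("top",crop_pts([(263,338),(319,370),(213,547),(155,511)],(425,125),4),.103,"case")
quad("top",crop_pts([(44,308),(251,241),(276,328),(69,398)],(155,160),4),.008,"foot")
quad("top",crop_pts([(75,321),(187,286),(196,309),(87,346)],(155,160),4),.056,"slab")
quad("top",crop_pts([(336,87),(592,22),(626,160),(370,226)],(155,160),4),.010,"base")
quad("top",crop_pts([(66,80),(280,71),(311,474),(91,482)],(365,140),6),.120,"hood")
quad("top",crop_pts([(174,162),(205,160),(217,361),(187,366)],(365,140),6),.150,"handle")
quad("top",crop_pts([(92,427),(190,406),(198,463),(97,485)],(155,160),4),.09,"bmbox")
print("pot",onz("top",((195+.5)/4+424.5,(315+.5)/4+124.5),.095))
quad("scene",crop_pts([(123,97),(195,97),(122,268),(47,265)],(130,180),4),.103,"case")
quad("scene",crop_pts([(433,93),(570,36),(725,210),(580,282)],(130,180),4),.120,"hood")
E
```

```text
case centre [ 0.4663 -0.4085  0.103 ] sides [42, 140, 44, 139] angles [np.float64(-120.2), np.float64(148.0), np.float64(58.4), np.float64(-32.7)]
foot centre [0.4445 0.404  0.008 ] sides [161, 68, 160, 70] angles [np.float64(-70.8), np.float64(-160.6), np.float64(109.9), np.float64(20.1)]
slab centre [0.4438 0.4029 0.056 ] sides [83, 18, 81, 20] angles [np.float64(-71.4), np.float64(-155.0), np.float64(110.0), np.float64(29.7)]
base centre [0.5952 0.1704 0.01  ] sides [199, 109, 197, 110] angles [np.float64(-74.6), np.float64(-164.8), np.float64(105.6), np.float64(16.5)]
hood centre [ 0.5934 -0.1728  0.12  ] sides [96, 183, 97, 183] angles [np.float64(-86.8), np.float64(-176.4), np.float64(93.1), np.float64(3.6)]
handle centre [ 0.5927 -0.1719  0.15  ] sides [13, 89, 13, 90] angles [np.float64(-85.4), np.float64(-177.0), np.float64(100.5), np.float64(3.3)]
bmbox centre [0.3541 0.3775 0.09  ] sides [68, 39, 70, 39] angles [np.float64(-76.8), np.float64(-168.1), np.float64(103.4), np.float64(9.4)]
pot [ 0.5518 -0.3861  0.095 ]
case centre [ 0.4669 -0.4061  0.103 ] sides [45, 143, 43, 140] angles [np.float64(60.1), np.float64(-32.0), np.float64(-122.9), np.float64(148.9)]
hood centre [ 0.5948 -0.1712  0.12  ] sides [96, 183, 95, 183] angles [np.float64(94.4), np.float64(3.2), np.float64(-85.3), np.float64(-176.4)]
```

```bash
cat >> h.py <<'E'
from scipy.spatial.transform import Rotation as Rn
def st(goal=None,yaw=None):
    """state; goal = TCP xyz, yaw = angle (deg) of the tool's y axis: prints shift in tool axes (units), turn about x"""
    s=ctrl.get_state(); R=Rn.from_rotvec(s["tool_rot"]).as_matrix()
    p=np.array(s["position"]); y=np.degrees(np.arctan2(R[1,1],R[0,1]))
    print("t",round(s["time"],2),"p",p,"yaw",round(y,2),"x",R[:,0],"q",np.array(s["joint_positions"]),"F",np.array(s["ft_force"]),"w",round(s["grip_width"]*87,1))
    if goal is not None:
        d=R.T@(np.array(goal)-p)
        print("world shift",np.array(goal)-p,"tool shift units",d/.3)
    if yaw is not None:
        dy=(yaw-y+90)%180-90; z=np.array([0,0,-1.]); 
        yv=np.array([np.cos(np.radians(y+dy)),np.sin(np.radians(y+dy)),0]); G=np.stack([z,yv,np.cross(z,yv)],1)
        v=Rn.from_matrix(R.T@G).as_rotvec(degrees=True)/5
        print("turn units",v,"= yaw",dy,"shift in goal frame units",None if goal is None else G.T@(np.array(goal)-p)/.3)
    return s,R
E
python3 -c "
from h import *
st([0.4665,-0.4075,0.3],58)"
```

```text
t 0.1 p [0.1675 0.6275 0.2216] yaw 75.06 x [-0.0003 -0.0017 -1.    ] q [-1.2959  0.3218 -0.0701  1.4516  0.0226  1.3708 -0.0569] F [0.8375 0.5937 0.0447] w 87.0
world shift [ 0.299  -1.035   0.0784] tool shift units [-0.256  -3.077   1.8524]
turn units [3.4118 0.0043 0.019 ] = yaw -17.058952640441845 shift in goal frame units [-0.2615 -2.3978  2.6734]
```

```bash
python3 -m jog '[{"rot":[0,0,0],"travel":[-0.02,-0.0845,0.127],"jaw":-1},{"rot":[0,0,0],"travel":[-0.02,-0.0845,0.127],"jaw":-1},{"rot":[0,0,0],"travel":[-0.02,-0.0845,0.127],"jaw":-1},{"rot":[0,0,0],"travel":[-0.02,-0.0845,0.127],"jaw":-1},{"rot":[0,0,0],"travel":[-0.02,-0.0845,0.127],"jaw":-1},{"rot":[0,0,0],"travel":[0,-0.0845,0.127],"jaw":-1},{"rot":[0,0,0],"travel":[0,-0.0845,0.127],"jaw":-1},{"rot":[0,0,0],"travel":[0,-0.0845,0.127],"jaw":-1}]'; python3 -c "
from h import *
st([0.4665,-0.4075,0.25],58)"
```

```text
time: 0.9
position: [0.4106, 0.3518, 0.2524]
tool_rot: [0.205, 1.561, -0.205]
ft_force: [0.5, -0.3, -0.5]
grip_width: 0.999
t 0.9 p [0.4106 0.3518 0.2524] yaw 75.06 x [-0.0002 -0.     -1.    ] q [-0.9114  0.0728  0.163   1.6854 -0.0121  1.3845  0.5635] F [ 0.5439 -0.3221 -0.5373] w 86.9
world shift [ 0.0559 -0.7593 -0.0024] tool shift units [ 0.0079 -2.3973  0.8323]
turn units [ 3.4124 -0.0019  0.0009] = yaw -17.062113516360697 shift in goal frame units [ 0.0079 -2.0476  1.499 ]
```

```bash
python3 -m jog '[{"rot":[0,0,0],"travel":[0,-0.138,0.088],"jaw":-1},{"rot":[0,0,0],"travel":[0,-0.138,0.088],"jaw":-1},{"rot":[0,0,0],"travel":[0,-0.138,0.088],"jaw":-1},{"rot":[0,0,0],"travel":[0,-0.138,0.088],"jaw":-1},{"rot":[0,0,0],"travel":[0,-0.138,0.088],"jaw":-1},{"rot":[0,0,0],"travel":[0,-0.138,0.088],"jaw":-1},{"rot":[0,0,0],"travel":[0,-0.138,0.088],"jaw":-1},{"rot":[0,0,0],"travel":[0,-0.138,0.088],"jaw":-1}]'; python3 -c "
from h import *
st([0.4665,-0.4075,0.25],58)"
```

```text
time: 1.7
position: [0.5285, -0.0228, 0.2525]
tool_rot: [0.205, 1.561, -0.204]
ft_force: [1.0, -0.5, -0.4]
grip_width: 1.0
t 1.7 p [ 0.5285 -0.0228  0.2525] yaw 75.07 x [ 0.0002  0.0005 -1.    ] q [-0.5301  0.0415  0.5431  1.7235 -0.0223  1.3825  1.3271] F [ 1.0175 -0.5323 -0.3562] w 87.0
world shift [-0.062  -0.3847 -0.0025] tool shift units [ 0.0075 -1.2922  0.1305]
turn units [ 3.4148 -0.0005 -0.0061] = yaw -17.074213075633295 shift in goal frame units [ 0.0082 -1.1969  0.5042]
```

```bash
python3 -m jog '[{"rot":[0,0,0],"travel":[0,-0.1615,0.0163],"jaw":-1},{"rot":[0,0,0],"travel":[0,-0.1615,0.0163],"jaw":-1},{"rot":[0,0,0],"travel":[0,-0.1615,0.0163],"jaw":-1},{"rot":[0,0,0],"travel":[0,-0.1615,0.0163],"jaw":-1},{"rot":[0,0,0],"travel":[0,-0.1615,0.0163],"jaw":-1},{"rot":[0,0,0],"travel":[0,-0.1615,0.0163],"jaw":-1},{"rot":[0,0,0],"travel":[0,-0.1615,0.0163],"jaw":-1},{"rot":[0,0,0],"travel":[0,-0.1615,0.0163],"jaw":-1}]'; python3 -m jog '[{"rot":[0.9,0,0],"travel":[0,0,0],"jaw":-1},{"rot":[0.9,0,0],"travel":[0,0,0],"jaw":-1},{"rot":[0.9,0,0],"travel":[0,0,0],"jaw":-1},{"rot":[0.7,0,0],"travel":[0,0,0],"jaw":-1},{"rot":[0,0,0],"travel":[0,0,0],"jaw":-1}]';python3 -c "
from h import *
st([0.4665,-0.4075,0.079],58)
cv2.imwrite('pics/b_scene.png',ctrl.get_image('scene')[:,:,::-1])
cv2.imwrite('pics/b_top.png',ctrl.get_image('top')[:,:,::-1])"
```

```text
time: 2.5
position: [0.4659, -0.4069, 0.2523]
tool_rot: [0.204, 1.561, -0.204]
ft_force: [0.8, 0.3, -0.4]
grip_width: 0.999
time: 3.0
position: [0.4662, -0.4053, 0.252]
tool_rot: [0.437, 1.527, -0.437]
ft_force: [0.2, 0.3, -0.6]
grip_width: 0.996
t 3.0 p [ 0.4662 -0.4053  0.252 ] yaw 58.05 x [-0.0009  0.0005 -1.    ] q [-0.0425  0.3219  0.9038  1.5193 -0.2537  1.4246  1.8866] F [ 0.1727  0.3394 -0.6297] w 86.7
world shift [ 0.0003 -0.0022 -0.173 ] tool shift units [ 0.5766 -0.0057  0.0053]
turn units [ 0.0096 -0.0119  0.0001] = yaw -0.0482218892525168 shift in goal frame units [ 0.5766 -0.0057  0.0047]
```

View pics/b_scene.png

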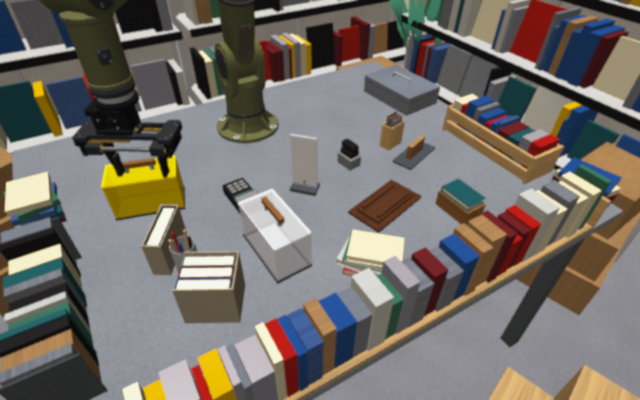

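View pics/b_top.png

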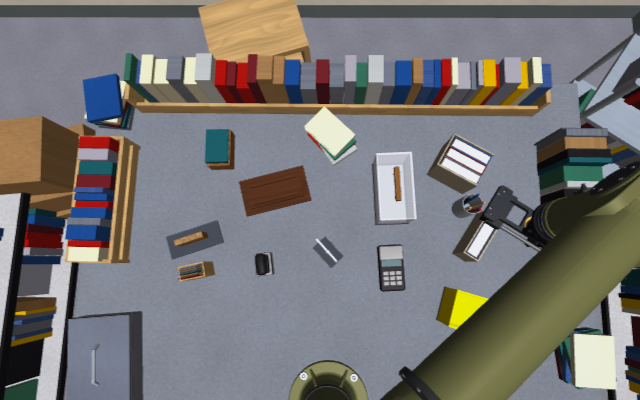

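```bash
python3 -c "
from h import *
P=[.4662,-.4053,.252]
print(proj('top',P),proj('scene',P))
for p in [(453,289),(529,318),(522,347),(441,320)]: print(onz('top',p,.12))"
```

```text
[508.4763 230.0911] [143.2106 174.0395]
[ 0.3242 -0.3178  0.12  ]
[ 0.2567 -0.5063  0.12  ]
[ 0.1857 -0.4852  0.12  ]
[ 0.2462 -0.2856  0.12  ]
```

```bash
python3 -m jog '[{"rot":[0,0,0],"travel":[0.1,-0.005,0.005],"jaw":-1},{"rot":[0,0,0],"travel":[0.12,0,0],"jaw":-1},{"rot":[0,0,0],"travel":[0.12,0,0],"jaw":-1},{"rot":[0,0,0],"travel":[0.12,0,0],"jaw":-1},{"rot":[0,0,0],"travel":[0.08,0,0],"jaw":-1},{"rot":[0,0,0],"travel":[0.0366,0,0],"jaw":-1},{"rot":[0,0,0],"travel":[0,0,0],"jaw":-1}]' 30;python3 -c "
from h import *
st([0.4665,-0.4075,0.079],58)
cv2.imwrite('pics/d_scene.png',cv2.resize(ctrl.get_image('scene')[130:330,70:330,::-1],None,fx=3,fy=3))"
```

```text
time: 3.8
position: [0.4662, -0.4068, 0.0783]
tool_rot: [0.437, 1.529, -0.436]
ft_force: [-0.3, -0.5, 0.6]
grip_width: 1.0
t 3.8 p [ 0.4662 -0.4068  0.0783] yaw 58.1 x [-0.0023  0.0015 -1.    ] q [ 0.0216  0.4703  0.8295  1.7197 -0.3791  1.1235  1.9793] F [-0.3382 -0.4946  0.5724] w 87.0
world shift [ 0.0003 -0.0007  0.0007] tool shift units [-0.0025 -0.0013  0.0022]
turn units [ 0.0199 -0.0314 -0.001 ] = yaw -0.09970621829333481 shift in goal frame units [-0.0025 -0.0013  0.0022]
```

View pics/d_scene.png

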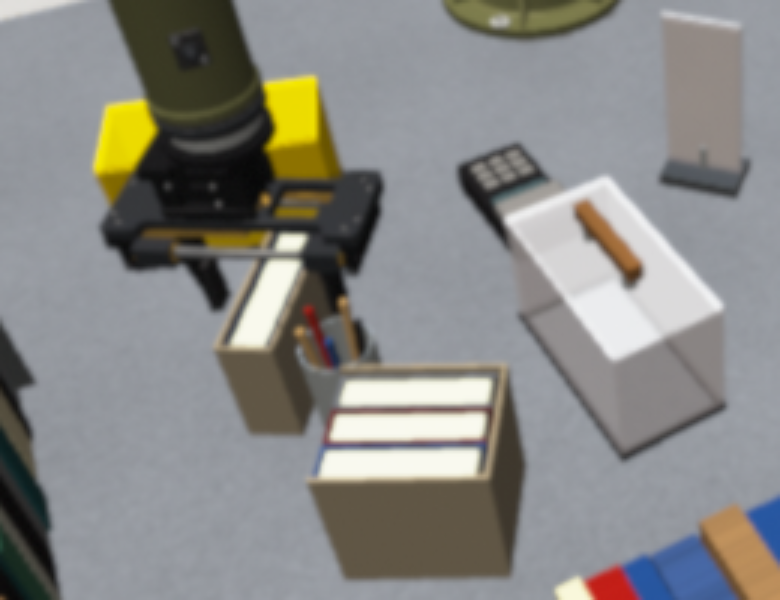

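The fingers straddle the case centre, crop (210,285) and (325,285), clear of the pot and boxed set. Closing now.

```bash
python3 -m jog '[{"rot":[0,0,0],"travel":[0,0,0],"jaw":1},{"rot":[0,0,0],"travel":[0,0,0],"jaw":1},{"rot":[0,0,0],"travel":[0,0,0],"jaw":1},{"rot":[0,0,0],"travel":[0,0,0],"jaw":1},{"rot":[0,0,0],"travel":[0,0,0],"jaw":1},{"rot":[0,0,0],"travel":[0,0,0],"jaw":1},{"rot":[0,0,0],"travel":[-0.02,0,0],"jaw":1},{"rot":[0,0,0],"travel":[-0.04,0,0],"jaw":1}]' 30;python3 -c "
from h import *
st()"
```

```text
time: 4.65
position: [0.4656, -0.4062, 0.0962]
tool_rot: [0.438, 1.53, -0.436]
ft_force: [0.4, 0.1, -6.5]
grip_width: 0.505
t 4.65 p [ 0.4656 -0.4062  0.0962] yaw 58.06 x [-0.0036  0.0026 -1.    ] q [ 0.0112  0.4501  0.8413  1.705  -0.3616  1.1548  1.9666] F [ 0.4379  0.1113 -6.499 ] w 43.9
```

```bash
python3 -m jog '[{"rot":[0,0,0],"travel":[-0.1,0,0],"jaw":1},{"rot":[0,0,0],"travel":[-0.14,0,0],"jaw":1},{"rot":[0,0,0],"travel":[-0.14,0,0],"jaw":1},{"rot":[0,0,0],"travel":[-0.14,0,0],"jaw":1},{"rot":[0,0,0],"travel":[-0.14,0.07,-0.02],"jaw":1},{"rot":[0,0,0],"travel":[-0.04,0.14,-0.04],"jaw":1},{"rot":[0,0,0],"travel":[0,0.144,-0.04],"jaw":1},{"rot":[0,0,0],"travel":[0,0.144,-0.04],"jaw":1}]';python3 -m jog '[{"rot":[0,0,0],"travel":[0,0.144,-0.04],"jaw":1},{"rot":[0,0,0],"travel":[0,0.144,-0.04],"jaw":1},{"rot":[0,0,0],"travel":[0,0.144,-0.04],"jaw":1},{"rot":[0,0,0],"travel":[0,0.144,-0.04],"jaw":1},{"rot":[0,0,0],"travel":[0,0.144,-0.04],"jaw":1},{"rot":[0,0,0],"travel":[0,0.1,-0.03],"jaw":1}]';python3 -c "
from h import *
st([.4445,.404,.3],19.5)"
```

```text
time: 5.45
position: [0.51, -0.2576, 0.3085]
tool_rot: [0.439, 1.525, -0.438]
ft_force: [1.4, 1.2, -6.3]
grip_width: 0.505
time: 6.05
position: [0.5818, -0.0092, 0.3074]
tool_rot: [0.435, 1.528, -0.433]
ft_force: [0.4, 0.5, -5.6]
grip_width: 0.506
t 6.05 p [ 0.5818 -0.0092  0.3074] yaw 58.25 x [-0.0007  0.0017 -1.    ] q [-0.6292  0.1665  0.6911  1.5123 -0.1078  1.5017  1.0792] F [ 0.3697  0.5113 -5.6425] w 44.0
world shift [-0.1373  0.4132 -0.0074] tool shift units [ 0.0275  0.9302 -1.114 ]
turn units [ 7.7497 -0.0212 -0.0061] = yaw -38.748686768768025 shift in goal frame units [ 0.0247  0.0282 -1.4511]
```

```bash
python3 -m jog '[{"rot":[0.96,0,0],"travel":[0,0,0],"jaw":1},{"rot":[0.97,0,0],"travel":[0,0,0],"jaw":1},{"rot":[0.97,0,0],"travel":[0,0,0],"jaw":1},{"rot":[0.97,0,0],"travel":[0,0,0],"jaw":1},{"rot":[0.97,0,0],"travel":[0,0,0],"jaw":1},{"rot":[0.97,0,0],"travel":[0,0,0],"jaw":1},{"rot":[0.97,0,0],"travel":[0,0,0],"jaw":1},{"rot":[0.97,0,0],"travel":[0,0,0],"jaw":1}]';python3 -m jog '[{"rot":[0,0,0],"travel":[0,0.003,-0.15],"jaw":1},{"rot":[0,0,0],"travel":[0,0.003,-0.15],"jaw":1},{"rot":[0,0,0],"travel":[0,0.003,-0.15],"jaw":1},{"rot":[0,0,0],"travel":[0,0.003,-0.15],"jaw":1},{"rot":[0,0,0],"travel":[0,0.003,-0.15],"jaw":1},{"rot":[0,0,0],"travel":[0,0.003,-0.15],"jaw":1},{"rot":[0,0,0],"travel":[0,0.003,-0.15],"jaw":1},{"rot":[0,0,0],"travel":[0,0.003,-0.15],"jaw":1}]';python3 -c "
from h import *
st([.4445,.404,.25],19.5)"
```

```text
time: 6.85
position: [0.5812, -0.0138, 0.3076]
tool_rot: [0.96, 1.349, -0.961]
ft_force: [0.1, 0.0, -5.4]
grip_width: 0.503
time: 7.65
position: [0.4687, 0.3296, 0.3078]
tool_rot: [0.958, 1.35, -0.959]
ft_force: [0.9, 0.7, -4.2]
grip_width: 0.498
t 7.65 p [0.4687 0.3296 0.3078] yaw 19.25 x [-0.0003 -0.0003 -1.    ] q [-1.0946  0.1311  0.4876  1.5281 -0.0613  1.4981 -0.27  ] F [ 0.8507  0.6763 -4.2425] w 43.4
world shift [-0.0242  0.0744 -0.0578] tool shift units [ 0.1926  0.0059 -0.2608]
turn units [-0.0495  0.0023  0.0042] = yaw 0.24760323489979896 shift in goal frame units [ 0.1926  0.0069 -0.2607]
```

```bash
python3 -m jog '[{"rot":[-0.05,0,0],"travel":[0,0.003,-0.13],"jaw":1},{"rot":[0,0,0],"travel":[0,0.003,-0.13],"jaw":1},{"rot":[0,0,0],"travel":[0.12,0,0],"jaw":1},{"rot":[0,0,0],"travel":[0.12,0,0],"jaw":1},{"rot":[0,0,0],"travel":[0.12,0,0],"jaw":1},{"rot":[0,0,0],"travel":[0.11,0,0],"jaw":1},{"rot":[0,0,0],"travel":[0.02,0,0],"jaw":1},{"rot":[0,0,0],"travel":[0,0,0],"jaw":1}]';python3 -c "
from h import *
st([.4445,.404,.16],19.5)
a=ctrl.get_image('scene')[:,:,::-1];b=ctrl.get_image('top')[:,:,::-1]
cv2.imwrite('pics/e_scene.png',a);cv2.imwrite('pics/e_top.png',b)
cv2.imwrite('pics/e1.png',cv2.resize(a[80:200,340:460],None,fx=5,fy=5,interpolation=2))
cv2.imwrite('pics/e2.png',cv2.resize(b[190:310,130:260],None,fx=5,fy=5,interpolation=2))"
```

```text
time: 8.45
position: [0.4449, 0.4021, 0.1599]
tool_rot: [0.952, 1.351, -0.957]
ft_force: [-0.1, 0.5, -4.4]
grip_width: 0.507
t 8.45 p [0.4449 0.4021 0.1599] yaw 19.53 x [-0.0015 -0.0023 -1.    ] q [-1.1443  0.2647  0.4313  1.6767 -0.1156  1.2283 -0.3462] F [-0.1221  0.4931 -4.386 ] w 44.1
world shift [-0.0004  0.0019  0.0001] tool shift units [-0.0003  0.0009 -0.0065]
turn units [0.0061 0.0195 0.0249] = yaw -0.030323007558308746 shift in goal frame units [-0.0003  0.0009 -0.0065]
```

View pics/e1.png

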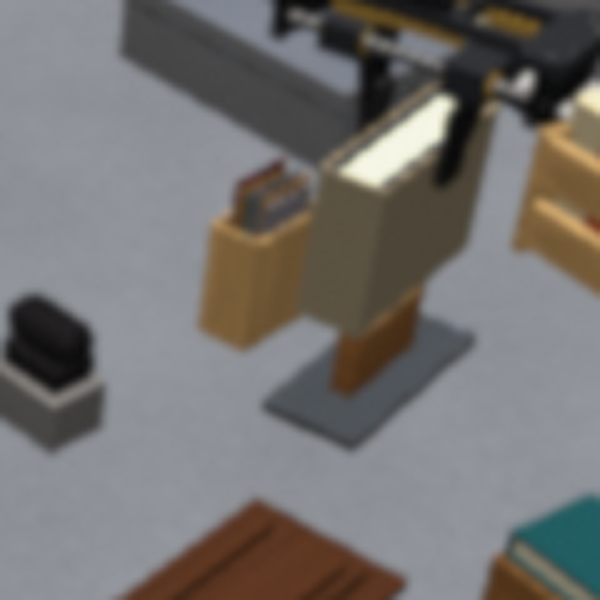

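View pics/e2.png

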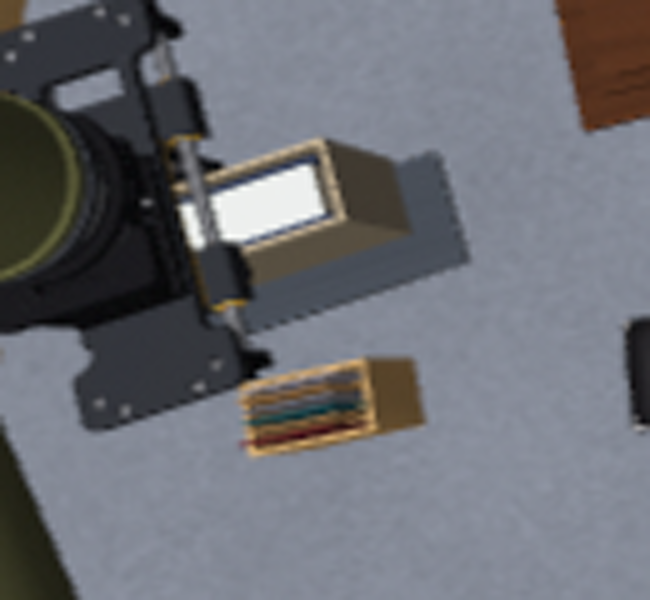

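Run:
```python
from h import *
u=np.array([np.cos(np.radians(109.5)),np.sin(np.radians(109.5)),0])
T=crop_pts([(326,138),(348,220)],(130,190),5)
a,b=[onz("top",p,.1847) for p in T]; print(a,b,np.linalg.norm(a-b),"centre top",(a+b)/2+.07*u, np.degrees(np.arctan2(*(a-b)[1::-1])))
S=crop_pts([(301,306),(360,336),(470,246)],(340,80),5)
P=[onz("scene",p,.0817) for p in S]; print(P,np.linalg.norm(P[0]-P[1]),np.linalg.norm(P[2]-P[1]),"centre scene",(P[0]+P[2])/2, np.degrees(np.arctan2(*(P[2]-P[1])[1::-1])))
S=crop_pts([(264,407),(350,449),(474,341)],(340,80),5)
P=[onz("scene",p,.006) for p in S]; print(np.linalg.norm(P[0]-P[1]),np.linalg.norm(P[2]-P[1]),"foot scene",(P[0]+P[2])/2, np.degrees(np.arctan2(*(P[2]-P[1])[1::-1])))
T=crop_pts([(437,152),(470,260)],(130,190),5)
a,b=[onz("top",p,.008) for p in T]; print(np.linalg.norm(a-b),"foot top",(a+b)/2+.08*u, np.degrees(np.arctan2(*(a-b)[1::-1])))
```

```text
[0.4904 0.34   0.1847] [0.4494 0.326  0.1847] 0.043296076355348295 centre top [0.4465 0.399  0.1847] 18.84982114733025
[array([0.4456, 0.3339, 0.0817]), array([0.4896, 0.3444, 0.0817]), array([0.4449, 0.4739, 0.0817])] 0.04529735431669193 0.13702005048104093 centre scene [0.4452 0.4039 0.0817] 109.05711112965228
0.06561398182619924 0.15934363865763948 foot scene [0.4466 0.4054 0.006 ] 108.98577839724243
0.06812120001588245 foot top [0.4445 0.4042 0.008 ] 20.332217733307495
```

```bash
python3 -m jog '[{"rot":[0,0,0],"travel":[0.02,0,-0.01],"jaw":1},{"rot":[0,0,0],"travel":[0.03,0,0],"jaw":1},{"rot":[0,0,0],"travel":[0.03,0,0],"jaw":1},{"rot":[0,0,0],"travel":[0.02,0,0],"jaw":1},{"rot":[0,0,0],"travel":[0,0,0],"jaw":1}]' 40;python3 -c "
from h import *
st([.4445,.405,.0863],19.5)"
```

```text
time: 9.05
position: [0.4442, 0.4057, 0.1301]
tool_rot: [0.954, 1.352, -0.955]
ft_force: [-0.5, 0.1, -2.3]
grip_width: 0.506
t 9.05 p [0.4442 0.4057 0.1301] yaw 19.56 x [-0.0004 -0.0004 -1.    ] q [-1.1418  0.2922  0.425   1.7066 -0.1293  1.171  -0.3407] F [-0.4856  0.1187 -2.2857] w 44.0
world shift [ 0.0003 -0.0007 -0.0438] tool shift units [0.1459 0.0003 0.0026]
turn units [0.0124 0.0028 0.0053] = yaw -0.062103521947690865 shift in goal frame units [0.1459 0.0002 0.0026]
```

```bash
python3 -m jog '[{"rot":[0,0,0],"travel":[0.03,0,0],"jaw":1},{"rot":[0,0,0],"travel":[0.03,0,0],"jaw":1},{"rot":[0,0,0],"travel":[0.03,0,0],"jaw":1}]';python3 -c "
from h import *
st([.4445,.405,.0863],19.5)
a=ctrl.get_image('scene')[:,:,::-1]
cv2.imwrite('pics/f1.png',cv2.resize(a[80:200,340:460],None,fx=5,fy=5,interpolation=2))
"
```

```text
time: 9.35
position: [0.4448, 0.406, 0.1032]
tool_rot: [0.955, 1.351, -0.953]
ft_force: [0.2, -0.2, -0.5]
grip_width: 0.503
t 9.35 p [0.4448 0.406  0.1032] yaw 19.55 x [ 0.001   0.0009 -1.    ] q [-1.1363  0.318   0.4206  1.7333 -0.1423  1.1191 -0.331 ] F [ 0.1587 -0.1976 -0.4598] w 43.8
world shift [-0.0003 -0.001  -0.0169] tool shift units [ 0.0562 -0.002   0.0029]
turn units [ 0.0106 -0.0055 -0.0141] = yaw -0.05276368908258178 shift in goal frame units [ 0.0562 -0.0019  0.0029]
```

View pics/f1.png

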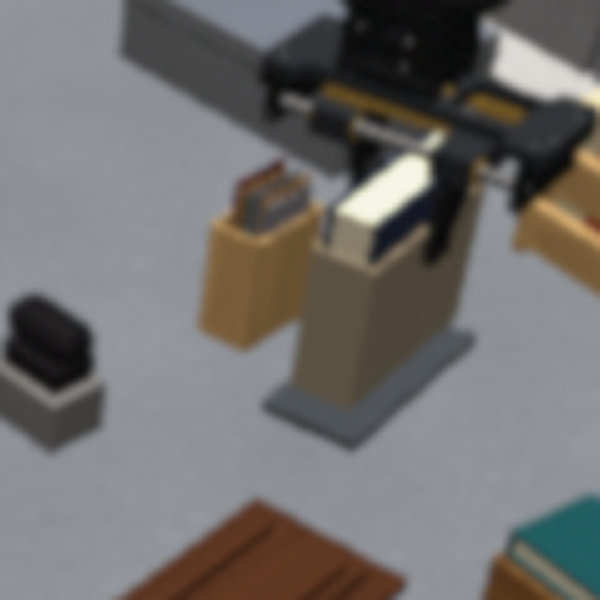

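```bash
python3 -m jog '[{"rot":[0,0,0],"travel":[0.025,0,0],"jaw":1},{"rot":[0,0,0],"travel":[0.02,0,0],"jaw":1},{"rot":[0,0,0],"travel":[0.008,0,0],"jaw":1},{"rot":[0,0,0],"travel":[0,0,0],"jaw":1}]';python3 -c "
from h import *
st([.4445,.405,.0863],19.5)"
```

```text
time: 9.8
position: [0.4444, 0.406, 0.0887]
tool_rot: [0.955, 1.352, -0.954]
ft_force: [-3.1, -1.2, 4.6]
grip_width: 0.5
t 9.8 p [0.4444 0.406  0.0887] yaw 19.56 x [-0.0002  0.0006 -1.    ] q [-1.1328  0.3332  0.4175  1.746  -0.1505  1.0936 -0.3251] F [-3.0929 -1.1808  4.6211] w 43.5
world shift [ 0.0001 -0.001  -0.0024] tool shift units [ 0.0081 -0.0008  0.0032]
turn units [ 0.0119 -0.0072 -0.0004] = yaw -0.05950544979364736 shift in goal frame units [ 0.0081 -0.0008  0.0032]
```

```bash
python3 -m jog '[{"rot":[0,0,0],"travel":[0.005,0,0],"jaw":1},{"rot":[0,0,0],"travel":[0,0,0],"jaw":1}]';python3 -c "
from h import *
st([.4445,.405,.0863],19.5)
a=ctrl.get_image('scene')[:,:,::-1]
cv2.imwrite('pics/g1.png',cv2.resize(a[90:180,370:450],None,fx=6,fy=6,interpolation=2))
"
```

```text
time: 10.0
position: [0.4444, 0.406, 0.0887]
tool_rot: [0.955, 1.353, -0.954]
ft_force: [-4.6, -3.1, 12.3]
grip_width: 0.5
t 10.0 p [0.4444 0.406  0.0887] yaw 19.56 x [-0.0004  0.0012 -1.    ] q [-1.1326  0.3332  0.4175  1.7461 -0.1511  1.0933 -0.3245] F [-4.6426 -3.1162 12.3123] w 43.5
world shift [ 0.0001 -0.001  -0.0024] tool shift units [ 0.008  -0.001   0.0033]
turn units [ 0.0118 -0.0139 -0.0003] = yaw -0.05876500126220208 shift in goal frame units [ 0.008  -0.001   0.0033]
```

View pics/g1.png

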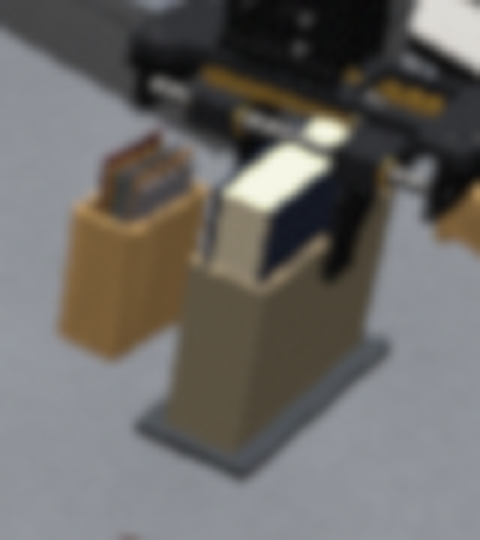

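```bash
python3 -m jog '[{"rot":[0,0,0],"travel":[-0.009,0,0],"jaw":-0.3},{"rot":[0,0,0],"travel":[0,0,0],"jaw":-0.3},{"rot":[0,0,0],"travel":[0,0,0],"jaw":-0.3},{"rot":[0,0,0],"travel":[0,0,0],"jaw":-0.3}]';python3 -c "
from h import *
st([.4445,.405,.116],19.5)"
```

```text
time: 10.45
position: [0.4443, 0.4056, 0.0885]
tool_rot: [0.954, 1.351, -0.955]
ft_force: [-0.3, -0.3, -0.0]
grip_width: 0.646
t 10.45 p [0.4443 0.4056 0.0885] yaw 19.56 x [-0.0001 -0.0004 -1.    ] q [-1.1331  0.3332  0.4176  1.7465 -0.1496  1.0937 -0.3257] F [-0.2991 -0.3306 -0.0016] w 56.2
world shift [ 0.0002 -0.0006  0.0275] tool shift units [-0.0916 -0.      0.0022]
turn units [0.0115 0.0043 0.0028] = yaw -0.057328426851199765 shift in goal frame units [-0.0916 -0.      0.0021]
```

```bash
python3 -m jog '[{"rot":[0,0,0],"travel":[-0.04,0,0],"jaw":-0.3},{"rot":[0,0,0],"travel":[-0.052,0,0],"jaw":-0.3},{"rot":[0,0,0],"travel":[0,0,0],"jaw":-0.3}]';python3 -c "
from h import *
st([.4445,.405,.116],19.5)
a=ctrl.get_image('scene')[:,:,::-1]
cv2.imwrite('pics/i1.png',cv2.resize(a[90:180,370:450],None,fx=6,fy=6,interpolation=2))
"
```

```text
time: 10.75
position: [0.4461, 0.4072, 0.1199]
tool_rot: [0.959, 1.351, -0.949]
ft_force: [0.2, 0.9, 0.7]
grip_width: 0.645
t 10.75 p [0.4461 0.4072 0.1199] yaw 19.55 x [ 0.0038  0.0043 -1.    ] q [-1.1395  0.3019  0.4239  1.7167 -0.1353  1.1461 -0.3361] F [0.1834 0.9255 0.6601] w 56.1
world shift [-0.0016 -0.0022 -0.0039] tool shift units [ 0.0131 -0.0075  0.0052]
turn units [ 0.0101 -0.0315 -0.0573] = yaw -0.049947534351460376 shift in goal frame units [ 0.0131 -0.0074  0.0052]
```

View pics/i1.png

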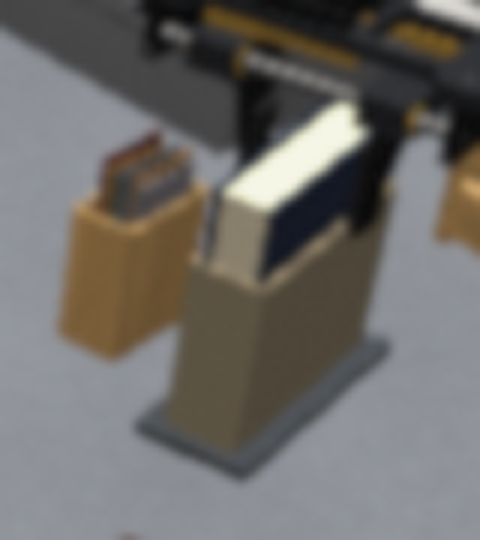

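Run:
```python
from h import *
b,t,l,lt=crop_pts([(237,450),(265,287),(168,420),(192,258)],(370,90),6)
print(onz("scene",b,.008),onz("scene",t,.111),onz("scene",l,.008),onz("scene",lt,.111))
st()
```

```text
[0.4852 0.3528 0.008 ] [0.4851 0.3506 0.111 ] [0.4454 0.3379 0.008 ] [0.4455 0.3358 0.111 ]
t 10.8 p [0.4455 0.4068 0.1187] yaw 19.56 x [ 0.0027  0.0032 -1.    ] q [-1.1394  0.3028  0.4236  1.7182 -0.1356  1.1453 -0.3359] F [-0.0938 -0.5794 -0.4762] w 56.6
```

The case's bottom and rim corners land on the same xy at z=0.008 and 0.111, so it is seated on the foot. Now gripping the book.

```bash
python3 -m jog '[{"rot":[0,0,0],"travel":[0,0,0],"jaw":1},{"rot":[0,0,0],"travel":[0,0,0],"jaw":1},{"rot":[0,0,0],"travel":[0,0,0],"jaw":1},{"rot":[0,0,0],"travel":[0,0,0],"jaw":1}]' 30;python3 -c "
from h import *
st([.4445,.405,.116],19.5)"
```

```text
time: 11.2
position: [0.4441, 0.4055, 0.116]
tool_rot: [0.953, 1.352, -0.955]
ft_force: [-1.1, 0.8, 0.1]
grip_width: 0.393
t 11.2 p [0.4441 0.4055 0.116 ] yaw 19.56 x [-0.0006 -0.0007 -1.    ] q [-1.1393  0.3052  0.423   1.721  -0.1357  1.1452 -0.3359] F [-1.056   0.7878  0.1377] w 34.2
world shift [ 0.0004 -0.0005 -0.    ] tool shift units [0.0001 0.0008 0.0022]
turn units [0.0121 0.0051 0.0091] = yaw -0.06036579680686316 shift in goal frame units [0.0001 0.0008 0.0022]
```

```bash
python3 -m jog '[{"rot":[0,0,0],"travel":[-0.03,0,0],"jaw":1},{"rot":[0,0,0],"travel":[-0.05,0,0],"jaw":1},{"rot":[0,0,0],"travel":[-0.05,0,0],"jaw":1},{"rot":[0,0,0],"travel":[-0.06,0,0],"jaw":1},{"rot":[0,0,0],"travel":[-0.08,0,0],"jaw":1},{"rot":[0,0,0],"travel":[-0.1,0,0],"jaw":1},{"rot":[0,0,0],"travel":[-0.05,0,0],"jaw":1},{"rot":[0,0,0],"travel":[0,0,0],"jaw":1}]';python3 -c "
from h import *
st([.5952,.1704,.2],15.5)
a=ctrl.get_image('scene')[:,:,::-1]
cv2.imwrite('pics/j1.png',cv2.resize(a[60:210,340:460],None,fx=4,fy=4,interpolation=2))
"
```

```text
time: 12.0
position: [0.4457, 0.4068, 0.246]
tool_rot: [0.959, 1.351, -0.949]
ft_force: [0.5, 0.1, -4.1]
grip_width: 0.389
t 12.0 p [0.4457 0.4068 0.246 ] yaw 19.55 x [ 0.004   0.0047 -1.    ] q [-1.1561  0.2135  0.4385  1.5599 -0.0926  1.3826 -0.3683] F [ 0.4748  0.1494 -4.0956] w 33.8
world shift [ 0.1495 -0.2364 -0.046 ] tool shift units [0.1516 0.2052 0.9097]
turn units [ 0.8096 -0.0378 -0.0596] = yaw -4.047775186761044 shift in goal frame units [0.1534 0.2696 0.8925]
```

View pics/j1.png

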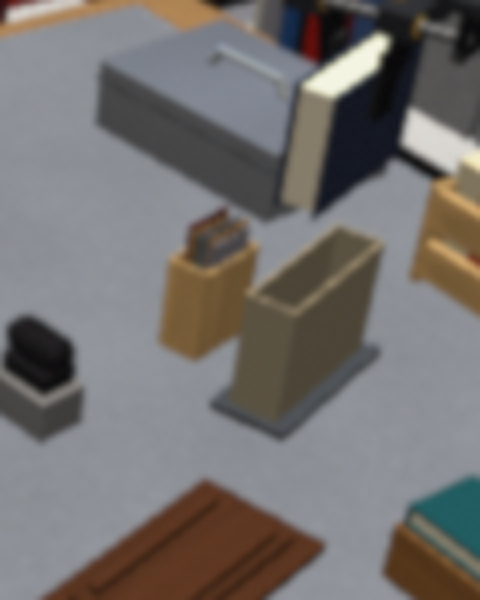

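```bash
python3 -m jog '[{"rot":[0.81,0,0],"travel":[0,0,0],"jaw":1},{"rot":[0,0,0],"travel":[0,0.0385,0.1275],"jaw":1},{"rot":[0,0,0],"travel":[0,0.0385,0.1275],"jaw":1},{"rot":[0,0,0],"travel":[0,0.0385,0.1275],"jaw":1},{"rot":[0,0,0],"travel":[0,0.0385,0.1275],"jaw":1},{"rot":[0,0,0],"travel":[0,0.0385,0.1275],"jaw":1},{"rot":[0,0,0],"travel":[0,0.0385,0.1275],"jaw":1},{"rot":[0,0,0],"travel":[0.1,0.0385,0.1275],"jaw":1}]';python3 -m jog '[{"rot":[0,0,0],"travel":[0.15,0,0],"jaw":1},{"rot":[0,0,0],"travel":[0.13,0,0],"jaw":1},{"rot":[0,0,0],"travel":[0.06,0,0],"jaw":1},{"rot":[0,0,0],"travel":[0,0,0],"jaw":1},{"rot":[0,0,0],"travel":[0,0,0],"jaw":1}]';python3 -c "
from h import *
st([.5952,.1704,.078],15.5)
a=ctrl.get_image('scene')[:,:,::-1];b=ctrl.get_image('top')[:,:,::-1]
cv2.imwrite('pics/k1.png',cv2.resize(a[120:240,330:440],None,fx=5,fy=5,interpolation=2))
cv2.imwrite('pics/k2.png',cv2.resize(b[130:250,210:340],None,fx=5,fy=5,interpolation=2))
"
```

```text
time: 12.85
position: [0.5964, 0.1685, 0.2146]
tool_rot: [1.011, 1.322, -1.002]
ft_force: [1.5, 0.4, -4.6]
grip_width: 0.389
time: 13.35
position: [0.5934, 0.1692, 0.1099]
tool_rot: [1.006, 1.326, -1.009]
ft_force: [0.4, 0.5, -3.1]
grip_width: 0.386
t 13.35 p [0.5934 0.1692 0.1099] yaw 15.51 x [-0.0012 -0.0009 -1.    ] q [-0.7969  0.3669  0.5856  1.691  -0.2182  1.1511  0.1184] F [ 0.4398  0.5214 -3.0835] w 33.5
world shift [ 0.0018  0.0012 -0.0319] tool shift units [ 0.1062  0.007  -0.0023]
turn units [0.0016 0.0062 0.0164] = yaw -0.008060565405159537 shift in goal frame units [ 0.1062  0.0068 -0.0022]
```

View pics/k1.png

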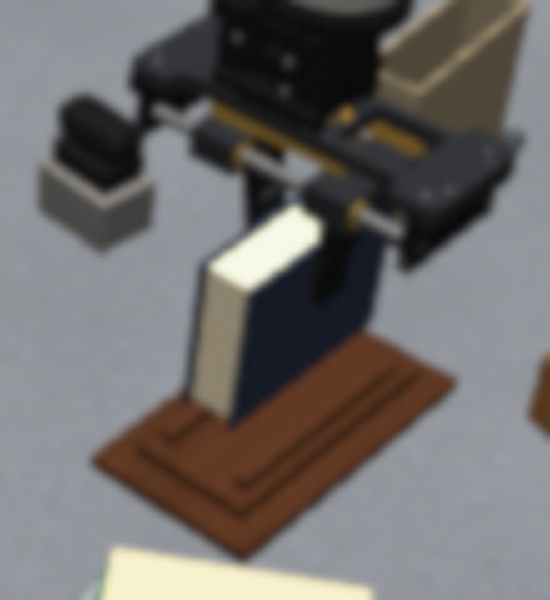

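View pics/k2.png

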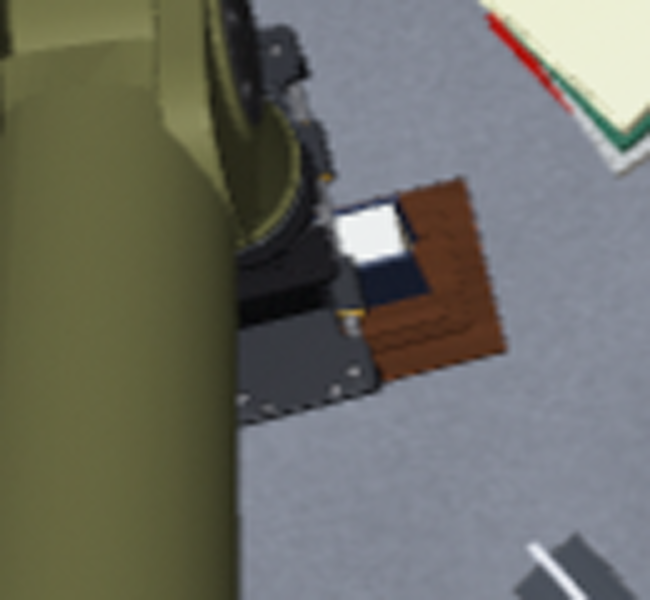

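Run:
```python
from h import *
u=np.array([np.cos(np.radians(105.5)),np.sin(np.radians(105.5)),0])
def two(n,pts,off,s,z,half,name):
    a,b=[onz(n,p,z) for p in crop_pts(pts,off,s)]
    print(name,n,"w",np.linalg.norm(a-b),"end",(a+b)/2,"centre",(a+b)/2+half*u)
two("scene",[(189,402),(233,426)],(330,120),5,.050,.065,"book bottom")
two("scene",[(206,263),(248,293)],(330,120),5,.146,.065,"book top")
two("top",[(398,199),(412,263)],(210,130),5,.146,.065,"book top")
two("scene",[(92,461),(243,557)],(330,120),5,.008,.1,"base")
two("top",[(463,177),(508,352)],(210,130),5,.010,.1,"base")
S=[onz("scene",p,.008) for p in crop_pts([(92,461),(243,557),(457,382)],(330,120),5)]
print("base scene centre",(S[0]+S[2])/2, np.degrees(np.arctan2(*(S[2]-S[1])[1::-1])))
```

```text
book bottom scene w 0.029241151761853667 end [0.6089 0.1121 0.05  ] centre [0.5916 0.1747 0.05  ]
book top scene w 0.030964285505741932 end [0.6109 0.1097 0.146 ] centre [0.5936 0.1723 0.146 ]
book top top w 0.03549060736256695 end [0.6093 0.1072 0.146 ] centre [0.5919 0.1699 0.146 ]
base scene w 0.1061189783247981 end [0.6229 0.0765 0.008 ] centre [0.5962 0.1729 0.008 ]
base top w 0.11088392923187293 end [0.6213 0.0755 0.01  ] centre [0.5946 0.1719 0.01  ]
base scene centre [0.5968 0.1731 0.008 ] 105.11806784315988
```

```bash
python3 -m jog '[{"rot":[0,0,0],"travel":[0.03,0.011,-0.001],"jaw":1},{"rot":[0,0,0],"travel":[0.03,0,0],"jaw":1},{"rot":[0,0,0],"travel":[0.02,0,0],"jaw":1},{"rot":[0,0,0],"travel":[0.012,0,0],"jaw":1},{"rot":[0,0,0],"travel":[0,0,0],"jaw":1},{"rot":[0,0,0],"travel":[0.005,0,0],"jaw":1},{"rot":[0,0,0],"travel":[0,0,0],"jaw":1}]';python3 -c "
from h import *
st([.5965,.1707,.078],15.5)"
```

```text
time: 14.15
position: [0.5971, 0.1706, 0.0815]
tool_rot: [1.008, 1.325, -1.007]
ft_force: [-0.4, -0.5, -3.2]
grip_width: 0.386
t 14.15 p [0.5971 0.1706 0.0815] yaw 15.51 x [ 0.0003  0.0001 -1.    ] q [-0.7849  0.4033  0.5751  1.7078 -0.2417  1.1016  0.1344] F [-0.3812 -0.5424 -3.1854] w 33.6
world shift [-0.0006  0.0001 -0.0035] tool shift units [ 0.0117 -0.0017 -0.0009]
turn units [ 0.0014 -0.0006 -0.0037] = yaw -0.007203854571230295 shift in goal frame units [ 0.0117 -0.0017 -0.0009]
```

```bash
python3 -m jog '[{"rot":[0,0,0],"travel":[0.006,0,0],"jaw":1},{"rot":[0,0,0],"travel":[0.004,0,0],"jaw":1},{"rot":[0,0,0],"travel":[0,0,0],"jaw":1}]';python3 -c "
from h import *
st([.5965,.1707,.078],15.5)
a=ctrl.get_image('scene')[:,:,::-1];
cv2.imwrite('pics/l1.png',cv2.resize(a[120:240,330:440],None,fx=5,fy=5,interpolation=2))
"
```

```text
time: 14.45
position: [0.5968, 0.1706, 0.0782]
tool_rot: [1.007, 1.325, -1.008]
ft_force: [0.7, -0.7, -4.2]
grip_width: 0.391
t 14.45 p [0.5968 0.1706 0.0782] yaw 15.51 x [-0.0002  0.     -1.    ] q [-0.7839  0.4067  0.5738  1.7107 -0.2439  1.0964  0.1358] F [ 0.6686 -0.7284 -4.2044] w 34.0
world shift [-0.0003  0.0001 -0.0002] tool shift units [ 0.0008 -0.0009 -0.0006]
turn units [ 0.0022 -0.0007  0.0021] = yaw -0.01076652671358147 shift in goal frame units [ 0.0008 -0.0009 -0.0006]
```

View pics/l1.png

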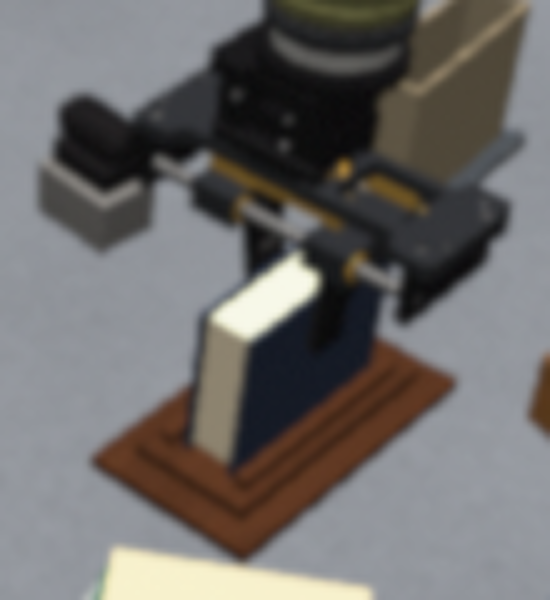

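```bash
python3 -m jog '[{"rot":[0,0,0],"travel":[0.004,0,0],"jaw":1},{"rot":[0,0,0],"travel":[0,0,0],"jaw":1}]'; python3 -m jog '[{"rot":[0,0,0],"travel":[0.004,0,0],"jaw":1},{"rot":[0,0,0],"travel":[0,0,0],"jaw":1}]'
```

```text
time: 14.7
position: [0.5971, 0.1706, 0.0781]
tool_rot: [1.008, 1.325, -1.007]
ft_force: [-2.4, -0.5, 3.5]
grip_width: 0.39
time: 14.9
position: [0.5971, 0.1707, 0.0781]
tool_rot: [1.008, 1.326, -1.007]
ft_force: [-6.1, -0.6, 10.4]
grip_width: 0.392
```

```bash
python3 -m jog '[{"rot":[0,0,0],"travel":[-0.0055,0,0],"jaw":1},{"rot":[0,0,0],"travel":[0,0,0],"jaw":0.1},{"rot":[0,0,0],"travel":[0,0,0],"jaw":-0.3},{"rot":[0,0,0],"travel":[0,0,0],"jaw":-0.3},{"rot":[0,0,0],"travel":[0,0,0],"jaw":-0.3}]';python3 -c "
from h import *
st()"
```

```text
time: 15.4
position: [0.5972, 0.1706, 0.0777]
tool_rot: [1.008, 1.325, -1.007]
ft_force: [0.2, -0.1, 0.3]
grip_width: 0.61
t 15.4 p [0.5972 0.1706 0.0777] yaw 15.51 x [ 0.0006  0.0001 -1.    ] q [-0.7835  0.4075  0.5737  1.7108 -0.2444  1.0947  0.1363] F [ 0.2    -0.0559  0.3143] w 53.1
```

Opened. Rise straight up, then travel to the hood.

```bash
python3 -m jog '[{"rot":[0,0,0],"travel":[-0.04,0,0],"jaw":-0.3},{"rot":[0,0,0],"travel":[-0.08,0,0],"jaw":-0.3},{"rot":[0,0,0],"travel":[-0.12,0,0],"jaw":-0.5},{"rot":[0,0,0],"travel":[-0.14,0,0],"jaw":-1},{"rot":[0,0,0],"travel":[-0.14,0,0],"jaw":-1},{"rot":[0,0,0],"travel":[-0.06,0,0],"jaw":-1}]';python3 -c "
from h import *
st([.593,-.172,.26],93.4)"
```

```text
time: 16.0
position: [0.5989, 0.1705, 0.2575]
tool_rot: [1.013, 1.321, -1.002]
ft_force: [0.5, 0.1, 0.2]
grip_width: 0.926
t 16.0 p [0.5989 0.1705 0.2575] yaw 15.48 x [ 0.0071  0.003  -1.    ] q [-0.82    0.2694  0.6163  1.4993 -0.1577  1.4149  0.0728] F [0.4661 0.0563 0.23  ] w 80.6
world shift [-0.0059 -0.3425  0.0025] tool shift units [-0.0117 -0.3236  1.0951]
turn units [-15.5843   0.0499  -0.0808] = yaw 77.92199764816303 shift in goal frame units [-0.0082 -1.1386 -0.0874]
```

```bash
python3 -m jog '[{"rot":[0,0,0],"travel":[0,-0.0405,0.137],"jaw":-1},{"rot":[0,0,0],"travel":[0,-0.0405,0.137],"jaw":-1},{"rot":[0,0,0],"travel":[0,-0.0405,0.137],"jaw":-1},{"rot":[0,0,0],"travel":[0,-0.0405,0.137],"jaw":-1},{"rot":[0,0,0],"travel":[0,-0.0405,0.137],"jaw":-1},{"rot":[0,0,0],"travel":[0,-0.0405,0.137],"jaw":-1},{"rot":[0,0,0],"travel":[0,-0.0405,0.137],"jaw":-1},{"rot":[0,0,0],"travel":[0,-0.0405,0.137],"jaw":-1}]'; python3 -m jog '[{"rot":[-1,0,0],"travel":[0,0,0],"jaw":-1},{"rot":[-1,0,0],"travel":[0,0,0],"jaw":-1},{"rot":[-1,0,0],"travel":[0,0,0],"jaw":-1},{"rot":[-1,0,0],"travel":[0,0,0],"jaw":-1},{"rot":[-1,0,0],"travel":[0,0,0],"jaw":-1},{"rot":[-1,0,0],"travel":[0,0,0],"jaw":-1},{"rot":[-1,0,0],"travel":[0,0,0],"jaw":-1},{"rot":[-1,0,0],"travel":[0,0,0],"jaw":-1}]';  python3 -m jog '[{"rot":[-1,0,0],"travel":[0,0,0],"jaw":-1},{"rot":[-1,0,0],"travel":[0,0,0],"jaw":-1},{"rot":[-1,0,0],"travel":[0,0,0],"jaw":-1},{"rot":[-1,0,0],"travel":[0,0,0],"jaw":-1},{"rot":[-1,0,0],"travel":[0,0,0],"jaw":-1},{"rot":[-1,0,0],"travel":[0,0,0],"jaw":-1},{"rot":[-1,0,0],"travel":[0,0,0],"jaw":-1},{"rot":[-0.58,0,0],"travel":[0,0,0],"jaw":-1}]';python3 -c "
from h import *
st([.5935,-.172,.125],93.4)
a=ctrl.get_image('scene')[:,:,::-1];b=ctrl.get_image('top')[:,:,::-1]
cv2.imwrite('pics/m_s.png',a);cv2.imwrite('pics/m_t.png',b)
cv2.imwrite('pics/m1.png',cv2.resize(a[120:240,330:440],None,fx=5,fy=5,interpolation=2))
cv2.imwrite('pics/m2.png',cv2.resize(b[130:250,210:340],None,fx=5,fy=5,interpolation=2))
"
```

```text
time: 16.8
position: [0.5911, -0.174, 0.2529]
tool_rot: [1.008, 1.324, -1.006]
ft_force: [1.5, -0.0, -0.3]
grip_width: 1.0
time: 17.6
position: [0.5913, -0.1725, 0.2527]
tool_rot: [0.469, 1.518, -0.469]
ft_force: [0.3, -0.4, -0.1]
grip_width: 0.999
time: 18.4
position: [0.5913, -0.1725, 0.2527]
tool_rot: [-0.049, 1.569, 0.049]
ft_force: [-1.0, 0.1, -0.7]
grip_width: 1.001
t 18.4 p [ 0.5913 -0.1725  0.2527] yaw 93.56 x [ 0.0012 -0.0001 -1.    ] q [-0.2495  0.2583  0.5978  1.5177 -0.1465  1.4094  1.9891] F [-0.9705  0.0799 -0.675 ] w 87.1
world shift [ 0.0022  0.0005 -0.1277] tool shift units [0.4258 0.0013 0.007 ]
turn units [0.031  0.0137 0.0021] = yaw -0.15505032903421068 shift in goal frame units [0.4258 0.0013 0.0075]
```

View pics/m1.png

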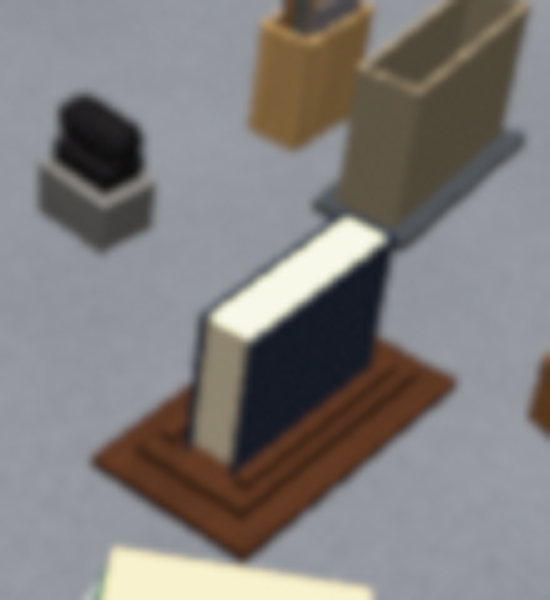

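View pics/m2.png

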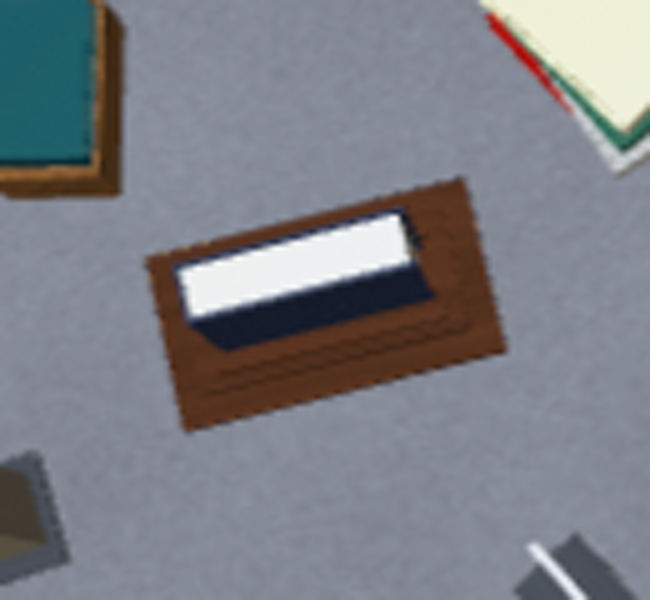

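View pics/m_s.png

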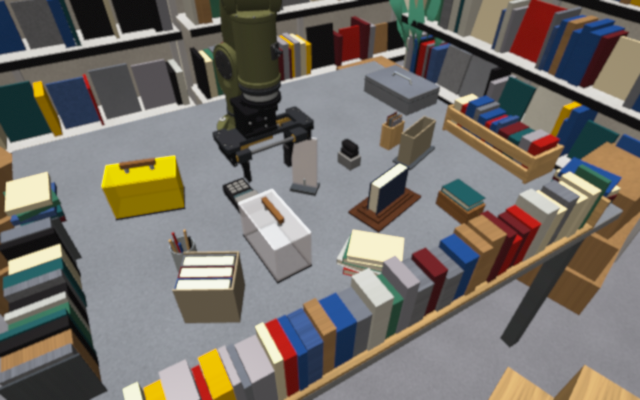

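Run:
```python
from h import *
quad("top",crop_pts([(177,265),(404,209),(415,264),(190,321)],(210,130),5),.114,"book top")
quad("top",crop_pts([(146,257),(463,177),(508,352),(186,433)],(210,130),5),.010,"base")
quad("scene",crop_pts([(206,312),(350,216),(390,240),(249,342)],(330,120),5),.114,"book top")
S=[onz("scene",p,.008) for p in crop_pts([(92,461),(243,557),(457,382)],(330,120),5)]
print("base scene centre",(S[0]+S[2])/2)
```

```text
book top centre [0.597 0.17  0.114] sides [128, 31, 126, 32] angles [np.float64(-75.0), np.float64(-167.0), np.float64(105.4), np.float64(15.7)]
base centre [0.5952 0.1708 0.01  ] sides [197, 111, 198, 111] angles [np.float64(-74.7), np.float64(-164.3), np.float64(105.3), np.float64(15.6)]
book top centre [0.5978 0.1719 0.114 ] sides [122, 29, 123, 31] angles [np.float64(103.7), np.float64(10.2), np.float64(-75.1), np.float64(-171.1)]
base scene centre [0.5968 0.1731 0.008 ]
```

```bash
python3 -m jog '[{"rot":[0,0,0],"travel":[0.1,0.001,0.008],"jaw":-0.5},{"rot":[0,0,0],"travel":[0.13,0,0],"jaw":-0.3},{"rot":[0,0,0],"travel":[0.12,0,0],"jaw":-0.3},{"rot":[0,0,0],"travel":[0.05,0,0],"jaw":-0.3},{"rot":[0,0,0],"travel":[0.021,0,0],"jaw":-0.3},{"rot":[0,0,0],"travel":[0,0,0],"jaw":-0.3}]' 40;python3 -c "
from h import *
st([.5938,-.172,.126],93.4)
a=ctrl.get_image('scene')[:,:,::-1]
cv2.imwrite('pics/n1.png',cv2.resize(a[150:290,200:340],None,fx=4,fy=4,interpolation=2))
"
```

```text
time: 19.1
position: [0.5939, -0.172, 0.1259]
tool_rot: [-0.047, 1.57, 0.046]
ft_force: [-0.3, -0.4, -0.0]
grip_width: 0.66
t 19.1 p [ 0.5939 -0.172   0.1259] yaw 93.38 x [ 0.0005 -0.0002 -1.    ] q [-0.2294  0.3502  0.5752  1.6734 -0.2034  1.1777  2.0261] F [-0.2637 -0.3888 -0.0482] w 57.4
world shift [-0.0001 -0.      0.0001] tool shift units [-0.0004 -0.     -0.0004]
turn units [-0.0034  0.0051  0.0028] = yaw 0.01678831591442531 shift in goal frame units [-0.0004 -0.     -0.0004]
```

View pics/n1.png

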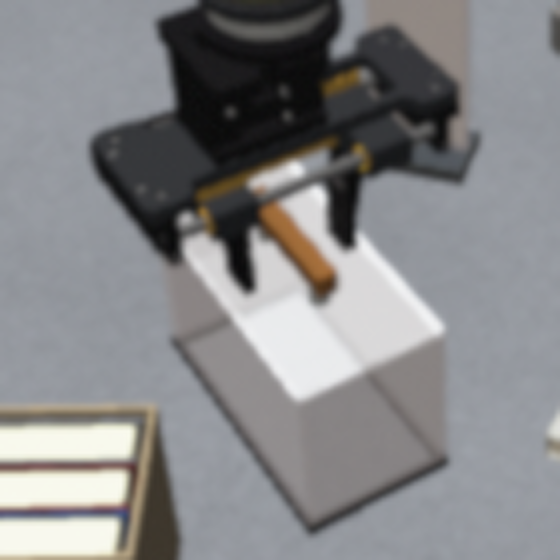

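```bash
python3 -m jog '[{"rot":[0,0,0],"travel":[0,0,0],"jaw":1},{"rot":[0,0,0],"travel":[0,0,0],"jaw":1},{"rot":[0,0,0],"travel":[0,0,0],"jaw":1},{"rot":[0,0,0],"travel":[0,0,0],"jaw":1},{"rot":[0,0,0],"travel":[0,0,0],"jaw":1},{"rot":[0,0,0],"travel":[0,0,0],"jaw":1},{"rot":[0,0,0],"travel":[-0.02,0,0],"jaw":1},{"rot":[0,0,0],"travel":[-0.04,0,0],"jaw":1}]' 40;python3 -c "
from h import *
st()"
```

```text
time: 19.95
position: [0.5922, -0.1714, 0.1422]
tool_rot: [-0.046, 1.574, 0.047]
ft_force: [0.7, 0.1, -3.9]
grip_width: 0.159
t 19.95 p [ 0.5922 -0.1714  0.1422] yaw 93.41 x [-0.0036  0.0006 -1.    ] q [-0.234   0.3349  0.5792  1.6569 -0.1928  1.2111  2.0188] F [ 0.7169  0.0932 -3.873 ] w 13.9
```

```bash
python3 -m jog '[{"rot":[0,0,0],"travel":[-0.08,0,0],"jaw":1},{"rot":[0,0,0],"travel":[-0.12,0,0],"jaw":1},{"rot":[0,0,0],"travel":[-0.13,0,0],"jaw":1},{"rot":[0,0,0],"travel":[-0.13,0,0],"jaw":1},{"rot":[0,0,0],"travel":[-0.1,0,0],"jaw":1},{"rot":[0,0,0],"travel":[-0.05,0,0],"jaw":1},{"rot":[0.5,0,0],"travel":[0,0,0],"jaw":1},{"rot":[0.8,0,0],"travel":[0,0,0],"jaw":1}]'; python3 -m jog '[{"rot":[0.9,0,0],"travel":[0,0,0],"jaw":1},{"rot":[0.9,0,0],"travel":[0,0,0],"jaw":1},{"rot":[0.9,0,0],"travel":[0,0,0],"jaw":1},{"rot":[0.9,0,0],"travel":[0,0,0],"jaw":1},{"rot":[0.9,0,0],"travel":[0,0,0],"jaw":1},{"rot":[0.9,0,0],"travel":[0,0,0],"jaw":1},{"rot":[0.9,0,0],"travel":[0,0,0],"jaw":1},{"rot":[0.9,0,0],"travel":[0,0,0],"jaw":1}]'; python3 -m jog '[{"rot":[0.9,0,0],"travel":[0,0,0],"jaw":1},{"rot":[0.9,0,0],"travel":[0,0,0],"jaw":1},{"rot":[0.9,0,0],"travel":[0,0,0],"jaw":1},{"rot":[0.9,0,0],"travel":[0,0,0],"jaw":1},{"rot":[0.9,0,0],"travel":[0,0,0],"jaw":1},{"rot":[0.9,0,0],"travel":[0,0,0],"jaw":1},{"rot":[0.9,0,0],"travel":[0,0,0],"jaw":1},{"rot":[0.78,0,0],"travel":[0,0,0],"jaw":1}]';python3 -c "
from h import *
st([.596,.1715,.326],15.5)"
```

```text
time: 20.75
position: [0.5934, -0.1719, 0.3264]
tool_rot: [0.045, 1.57, -0.044]
ft_force: [-0.5, 0.6, -3.4]
grip_width: 0.156
time: 21.55
position: [0.593, -0.1716, 0.3254]
tool_rot: [0.537, 1.505, -0.537]
ft_force: [0.2, -0.2, -3.1]
grip_width: 0.156
time: 22.35
position: [0.593, -0.1716, 0.3254]
tool_rot: [1.009, 1.326, -1.011]
ft_force: [-0.4, -0.5, -3.4]
grip_width: 0.159
t 22.35 p [ 0.593  -0.1716  0.3254] yaw 15.33 x [-0.0019  0.0004 -1.    ] q [-0.3832  0.2737  0.7883  1.391  -0.1925  1.5574  0.6566] F [-0.3787 -0.4837 -3.3831] w 13.8
world shift [0.003  0.3431 0.0006] tool shift units [-0.0016  0.3119 -1.1005]
turn units [-0.0349 -0.01    0.02  ] = yaw 0.1745392313060563 shift in goal frame units [-0.002   0.3152 -1.0996]
```

```bash
python3 -m jog '[{"rot":[0,0,0],"travel":[0,0.017,-0.06],"jaw":1},{"rot":[0,0,0],"travel":[0,0.04,-0.14],"jaw":1},{"rot":[0,0,0],"travel":[0,0.045,-0.155],"jaw":1},{"rot":[0,0,0],"travel":[0,0.045,-0.155],"jaw":1},{"rot":[0,0,0],"travel":[0,0.045,-0.155],"jaw":1},{"rot":[0,0,0],"travel":[0,0.045,-0.155],"jaw":1},{"rot":[0,0,0],"travel":[0,0.04,-0.14],"jaw":1},{"rot":[0,0,0],"travel":[0,0.035,-0.14],"jaw":1}]';python3 -m jog '[{"rot":[0,0,0],"travel":[0.05,0,0],"jaw":1},{"rot":[0,0,0],"travel":[0.06,0,0],"jaw":1},{"rot":[0,0,0],"travel":[0.04,0,0],"jaw":1},{"rot":[0,0,0],"travel":[0,0,0],"jaw":1},{"rot":[0,0,0],"travel":[0,0,0],"jaw":1}]';python3 -c "
from h import *
st([.596,.1715,.276],15.4)
a=ctrl.get_image('scene')[:,:,::-1];b=ctrl.get_image('top')[:,:,::-1]
cv2.imwrite('pics/o1.png',cv2.resize(a[80:240,320:460],None,fx=5,fy=5,interpolation=2)[:, :])
cv2.imwrite('pics/o2.png',cv2.resize(b[130:250,190:340],None,fx=5,fy=5,interpolation=2))
"
```

```text
time: 23.15
position: [0.5948, 0.1732, 0.3255]
tool_rot: [1.006, 1.326, -1.008]
ft_force: [0.8, 0.6, -3.4]
grip_width: 0.151
time: 23.65
position: [0.5955, 0.1707, 0.2814]
tool_rot: [1.008, 1.325, -1.008]
ft_force: [-0.2, -0.5, -3.2]
grip_width: 0.156
t 23.65 p [0.5955 0.1707 0.2814] yaw 15.46 x [-0.0004 -0.     -1.    ] q [-0.8108  0.2591  0.6038  1.461  -0.1468  1.4673  0.0624] F [-0.2207 -0.5441 -3.2285] w 13.5
world shift [ 0.0005  0.0008 -0.0054] tool shift units [ 0.0179  0.0024 -0.0022]
turn units [ 0.012  -0.001   0.0042] = yaw -0.06022250778170246 shift in goal frame units [ 0.0179  0.0024 -0.0022]
```

```bash
python3 -c "
import cv2
a=cv2.imread('pics/o1.png');cv2.imwrite('pics/o1.png',a[:,:]if a.shape[0]<=600 else cv2.resize(a,None,fx=.75,fy=.75)); print(a.shape)"
```

```text
(800, 700, 3)
```

View pics/o1.png

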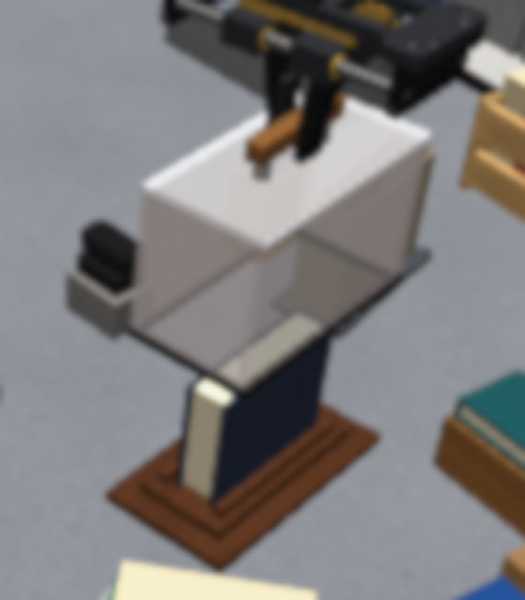

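View pics/o2.png

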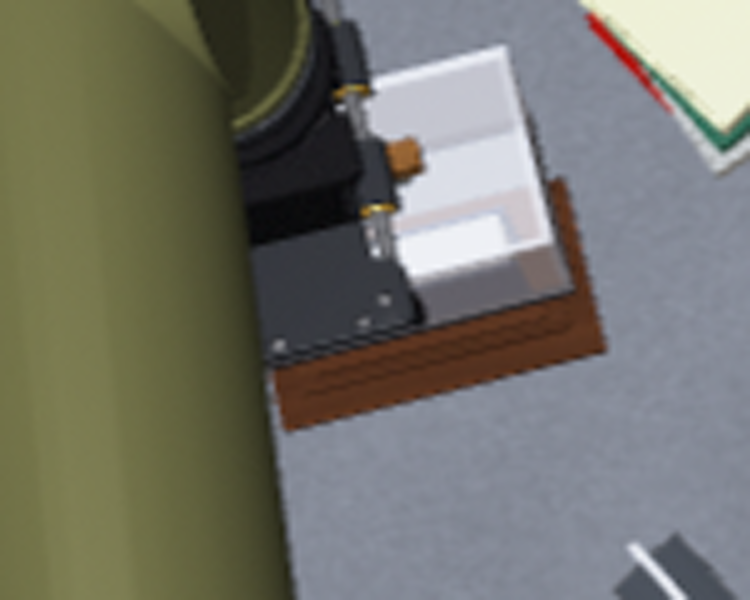

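Run:
```python
from h import *
u=np.array([np.cos(np.radians(105.4)),np.sin(np.radians(105.4)),0]); v=np.array([np.cos(np.radians(15.4)),np.sin(np.radians(15.4)),0])
S=[onz("scene",p,.2755) for p in crop_pts([(144,186),(268,247),(432,132)],(320,80),3.75)]
print("hood top scene",(S[0]+S[2])/2,np.linalg.norm(S[0]-S[1]),np.linalg.norm(S[2]-S[1]),np.degrees(np.arctan2(*(S[2]-S[1])[1::-1])))
S=[onz("scene",p,.1555) for p in crop_pts([(129,326),(241,390)],(320,80),3.75)]
print("hood bottom scene",(S[0]+S[1])/2+.092*u,np.linalg.norm(S[0]-S[1]))
T=[onz("top",p,.2755) for p in crop_pts([(506,46),(554,243)],(190,130),5)]
print("hood top top",(T[0]+T[1])/2+.092*u,np.linalg.norm(T[0]-T[1]),np.degrees(np.arctan2(*(T[0]-T[1])[1::-1])))
T=onz("top",crop_pts([(575,291)],(190,130),5)[0],.1555); print("from bottom corner",T+.092*u+.048*v)
```

```text
hood top scene [0.5963 0.1716 0.2755] 0.09630468462514379 0.18545559363224684 106.7233417706148
hood bottom scene [0.5869 0.1772 0.1555] 0.09719924743133682
hood top top [0.5959 0.1693 0.2755] 0.09626104668781309 15.1338525596247
from bottom corner [0.5975 0.1699 0.1555]
```

Run:
```python
from h import *
u=np.array([np.cos(np.radians(105.4)),np.sin(np.radians(105.4)),0]); v=np.array([np.cos(np.radians(15.4)),np.sin(np.radians(15.4)),0])
for z in (.1555,.2755):
  for su,sv in ((-1,-1),(-1,1),(1,1),(1,-1)):
    P=np.array([.596,.171,z])+su*.092*u+sv*.048*v
    a=proj("scene",P);b=proj("top",P); print(z,su,sv,(a-[320,80]+.5)*3.75,(b-[190,130]+.5)*5)
```

```text
0.1555 -1 -1 [129.5218 336.9464] [573.2572 294.3064]
0.1555 -1 1 [242.1692 400.4008] [530.0806 121.0397]
0.1555 1 1 [400.4016 283.0574] [191.0254 206.8389]
0.1555 1 -1 [290.5094 230.2504] [229.5042 381.5435]
0.2755 -1 -1 [141.7091 184.8838] [551.2572 242.8935]
0.2755 -1 1 [264.9075 245.5251] [502.5071  46.6813]
0.2755 1 1 [433.4489 133.9877] [116.8585 144.1478]
0.2755 1 -1 [313.7047  84.2604] [159.5193 342.2203]
```

Run:
```python
from h import *
a=ctrl.get_image('scene')[:,:,::-1]; cv2.imwrite('pics/p_s.png',a)
c=cv2.resize(a[115:195,345:445],None,fx=7,fy=7,interpolation=2)
cv2.imwrite('pics/p1.png',c)
u=np.array([np.cos(np.radians(105.4)),np.sin(np.radians(105.4)),0]); v=np.array([np.cos(np.radians(15.4)),np.sin(np.radians(15.4)),0])
for z in (.1555,):
  for su,sv in ((-1,-1),(-1,1),(1,1),(1,-1)):
    P=np.array([.596,.171,z])+su*.092*u+sv*.048*v
    print((proj("scene",P)-[345,115]+.5)*7)
```

```text
[ 66.7741 383.9667]
[277.0491 502.4148]
[572.4162 283.3738]
[367.2843 184.8007]
```

View pics/p1.png

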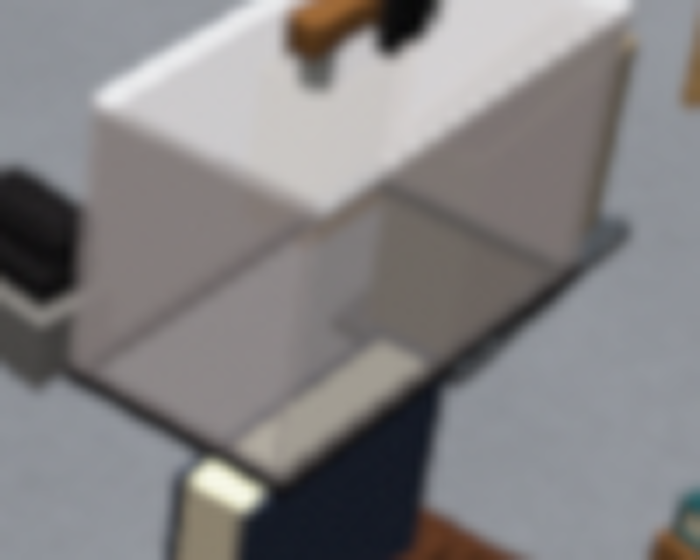

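```bash
python3 -m jog '[{"rot":[0,0,0],"travel":[0.05,0,-0.004],"jaw":1},{"rot":[0,0,0],"travel":[0.08,0,0],"jaw":1},{"rot":[0,0,0],"travel":[0.08,0,0],"jaw":1},{"rot":[0,0,0],"travel":[0.08,0,0],"jaw":1},{"rot":[0,0,0],"travel":[0.08,0,0],"jaw":1},{"rot":[0,0,0],"travel":[0.05,0,0],"jaw":1},{"rot":[0,0,0],"travel":[0.01,0,0],"jaw":1},{"rot":[0,0,0],"travel":[0,0,0],"jaw":1}]';python3 -c "
from h import *
st([.5958,.1715,.136],15.4)
a=ctrl.get_image('scene')[:,:,::-1];b=ctrl.get_image('top')[:,:,::-1]
cv2.imwrite('pics/q1.png',cv2.resize(a[135:240,340:440],None,fx=5.5,fy=5.5,interpolation=2)[:, :])
cv2.imwrite('pics/q2.png',cv2.resize(b[130:250,190:340],None,fx=5,fy=5,interpolation=2))
"
```

```text
time: 24.6
position: [0.5952, 0.1723, 0.1522]
tool_rot: [1.007, 1.325, -1.008]
ft_force: [0.2, -0.1, -3.5]
grip_width: 0.155
t 24.6 p [0.5952 0.1723 0.1522] yaw 15.51 x [-0.0003 -0.0002 -1.    ] q [-0.7991  0.3309  0.5828  1.6412 -0.1909  1.2273  0.094 ] F [ 0.1865 -0.1295 -3.5138] w 13.5
world shift [ 0.0006 -0.0008 -0.0162] tool shift units [0.0539 0.0013 0.0033]
turn units [0.0213 0.0016 0.0035] = yaw -0.10663083782264948 shift in goal frame units [0.0539 0.0013 0.0033]
```

View pics/q1.png

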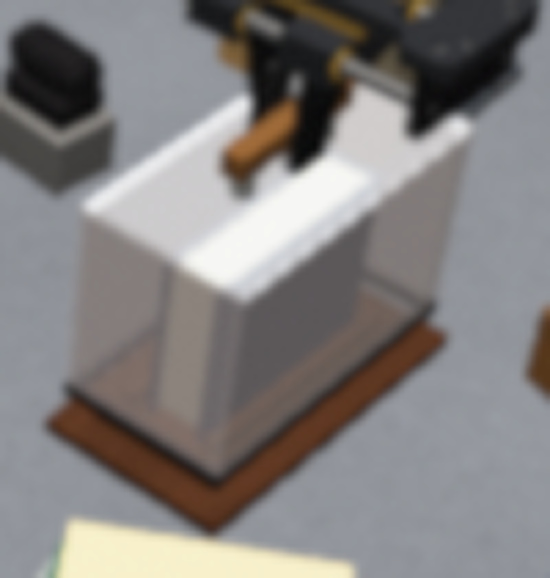

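View pics/q2.png

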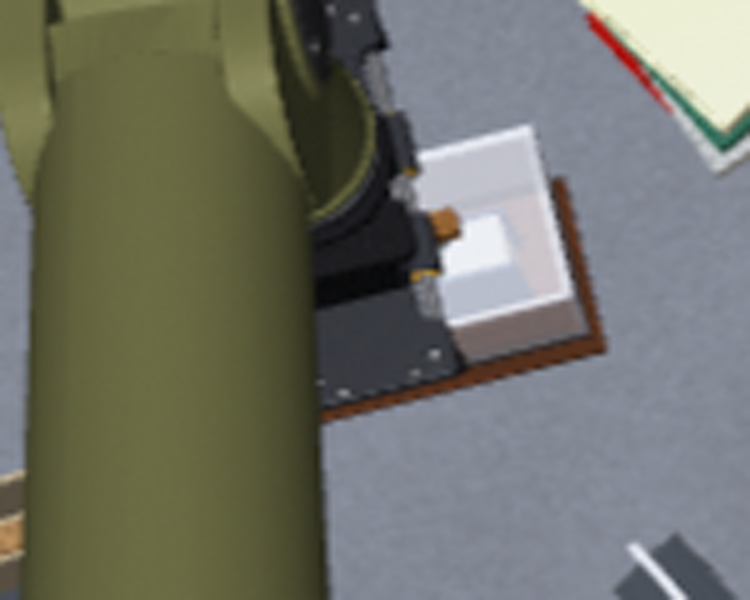

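Run:
```python
from h import *
u=np.array([np.cos(np.radians(105.4)),np.sin(np.radians(105.4)),0]); v=np.array([np.cos(np.radians(15.4)),np.sin(np.radians(15.4)),0])
for z in(.026,.032):
  S=[onz("scene",p,z) for p in crop_pts([(66,390),(219,481),(436,306)],(340,135),5.5)]
  print("hood bottom scene",(S[0]+S[2])/2,np.linalg.norm(S[0]-S[1]),np.linalg.norm(S[2]-S[1]))
S=[onz("scene",p,.1463) for p in crop_pts([(84,208),(243,302),(471,126)],(340,135),5.5)]
print("hood top scene",(S[0]+S[2])/2,np.linalg.norm(S[0]-S[1]),np.linalg.norm(S[2]-S[1]),np.degrees(np.arctan2(*(S[2]-S[1])[1::-1])))
T=onz("top",crop_pts([(591,335)],(190,130),5)[0],.0263); print("top bottom corner",T+.092*u+.048*v)
T=[onz("top",p,.1463) for p in crop_pts([(532,125),(577,296)],(190,130),5)]
print("hood top top",(T[0]+T[1])/2+.092*u,np.linalg.norm(T[0]-T[1]),np.degrees(np.arctan2(*(T[0]-T[1])[1::-1])))
T=[onz("top",p,.010) for p in crop_pts([(563,178),(608,352)],(190,130),5)]
print("base top",(T[0]+T[1])/2+.1*u,np.linalg.norm(T[0]-T[1]),np.degrees(np.arctan2(*(T[0]-T[1])[1::-1])))
S=[onz("scene",p,.010) for p in crop_pts([(46,423),(212,526),(448,338)],(340,135),5.5)]
print("base top face scene",(S[0]+S[2])/2,np.linalg.norm(S[0]-S[1]),np.linalg.norm(S[2]-S[1]))
```

```text
hood bottom scene [0.5922 0.1763 0.026 ] 0.09526008705612972 0.1841985828993712
hood bottom scene [0.5973 0.1715 0.032 ] 0.09451014444168566 0.18274846490026558
hood top scene [0.5962 0.1719 0.1463] 0.09452785010918124 0.18515266333552854 106.1848454280021
top bottom corner [0.597  0.1711 0.0263]
hood top top [0.5965 0.1701 0.1463] 0.09592551774163592 16.120387121332683
base top [0.5944 0.1719 0.01  ] 0.11028169287248789 15.812412242969689
base top face scene [0.598  0.1718 0.01  ] 0.1048702688860369 0.19727945929310886
```

```bash
python3 -m jog '[{"rot":[0,0,0],"travel":[0.018,0.002,0.002],"jaw":1},{"rot":[0,0,0],"travel":[0.015,0,0],"jaw":1},{"rot":[0,0,0],"travel":[0.01,0,0],"jaw":1},{"rot":[0,0,0],"travel":[0.004,0,0],"jaw":1},{"rot":[0,0,0],"travel":[0,0,0],"jaw":1}]'; python3 -m jog '[{"rot":[0,0,0],"travel":[0.004,0,0],"jaw":1},{"rot":[0,0,0],"travel":[0,0,0],"jaw":1}]'
```

```text
time: 25.2
position: [0.5958, 0.172, 0.138]
tool_rot: [1.007, 1.325, -1.008]
ft_force: [0.2, 0.1, -3.9]
grip_width: 0.153
time: 25.4
position: [0.5959, 0.172, 0.137]
tool_rot: [1.008, 1.325, -1.007]
ft_force: [0.3, 0.5, -3.6]
grip_width: 0.16
```

```bash
python3 -m jog '[{"rot":[0,0,0],"travel":[0.003,0,0],"jaw":1},{"rot":[0,0,0],"travel":[0,0,0],"jaw":1}]'; python3 -m jog '[{"rot":[0,0,0],"travel":[0.003,0,0],"jaw":1},{"rot":[0,0,0],"travel":[0,0,0],"jaw":1}]'
```

```text
time: 25.6
position: [0.5959, 0.1719, 0.1361]
tool_rot: [1.008, 1.325, -1.007]
ft_force: [-0.3, -0.2, -3.9]
grip_width: 0.159
time: 25.8
position: [0.5961, 0.172, 0.1361]
tool_rot: [1.008, 1.325, -1.007]
ft_force: [-1.5, 0.2, 1.9]
grip_width: 0.159
```

Contact came at TCP 0.1361, against 0.136 expected for the lower board. Releasing.

```bash
python3 -m jog '[{"rot":[0,0,0],"travel":[-0.001,0,0],"jaw":0.5},{"rot":[0,0,0],"travel":[0,0,0],"jaw":0},{"rot":[0,0,0],"travel":[0,0,0],"jaw":-0.2},{"rot":[0,0,0],"travel":[0,0,0],"jaw":-0.3},{"rot":[0,0,0],"travel":[0,0,0],"jaw":-0.3}]'; python3 -m jog '[{"rot":[0,0,0],"travel":[-0.04,0,0],"jaw":-0.3},{"rot":[0,0,0],"travel":[-0.08,0,0],"jaw":-0.3},{"rot":[0,0,0],"travel":[-0.12,0,0],"jaw":-0.3},{"rot":[0,0,0],"travel":[-0.12,0,0],"jaw":-0.3},{"rot":[0,0,0],"travel":[-0.12,-0.1,0],"jaw":-0.3},{"rot":[0,0,0],"travel":[0,-0.1,0.12],"jaw":-0.3},{"rot":[0,0,0],"travel":[0,-0.05,0.12],"jaw":-0.3},{"rot":[0,0,0],"travel":[0,0,0.14],"jaw":-0.3}]';python3 -m jog '[{"rot":[0,0,0],"travel":[0,0,0.14],"jaw":-0.3},{"rot":[0,0,0],"travel":[0,0,0.14],"jaw":-0.3},{"rot":[0,0,0],"travel":[0,0,0.14],"jaw":-0.3},{"rot":[0,0,0],"travel":[0,0,0.1],"jaw":-0.3},{"rot":[0,0,0],"travel":[0,0,0.05],"jaw":-0.3},{"rot":[0,0,0],"travel":[0,0,0],"jaw":-0.3}]';python3 -c "
from h import *
st()
a=ctrl.get_image('scene')[:,:,::-1];b=ctrl.get_image('top')[:,:,::-1]
cv2.imwrite('pics/r_s.png',a);cv2.imwrite('pics/r_t.png',b)
cv2.imwrite('pics/r1.png',cv2.resize(a[135:240,340:440],None,fx=5.5,fy=5.5,interpolation=2)[:, :])
cv2.imwrite('pics/r2.png',cv2.resize(b[130:250,190:340],None,fx=5,fy=5,interpolation=2))
"
```

```text
time: 26.3
position: [0.596, 0.172, 0.1355]
tool_rot: [1.008, 1.325, -1.007]
ft_force: [-0.3, -0.6, -0.6]
grip_width: 0.53
time: 27.1
position: [0.5531, 0.0413, 0.2815]
tool_rot: [1.009, 1.327, -1.003]
ft_force: [-0.2, -0.3, 0.4]
grip_width: 0.646
time: 27.7
position: [0.5997, -0.1263, 0.2804]
tool_rot: [1.01, 1.321, -1.012]
ft_force: [-0.6, 0.1, 0.5]
grip_width: 0.653
t 27.7 p [ 0.5997 -0.1263  0.2804] yaw 15.2 x [ 0.0008 -0.0019 -1.    ] q [-0.4852  0.2706  0.8019  1.4861 -0.1928  1.4656  0.5838] F [-0.6478  0.139   0.5149] w 56.8
```

View pics/r1.png

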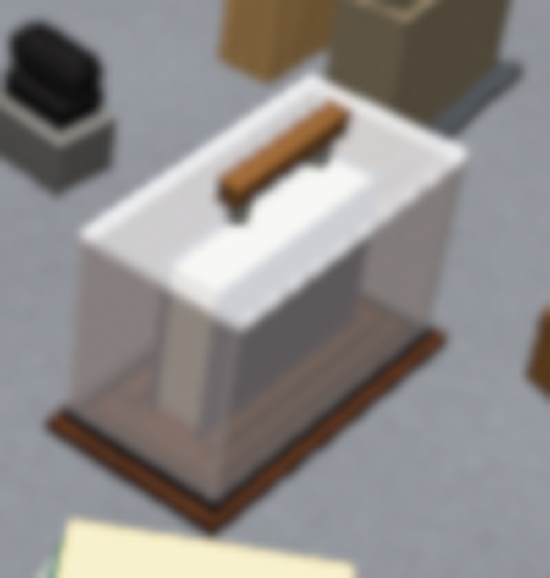

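View pics/r2.png

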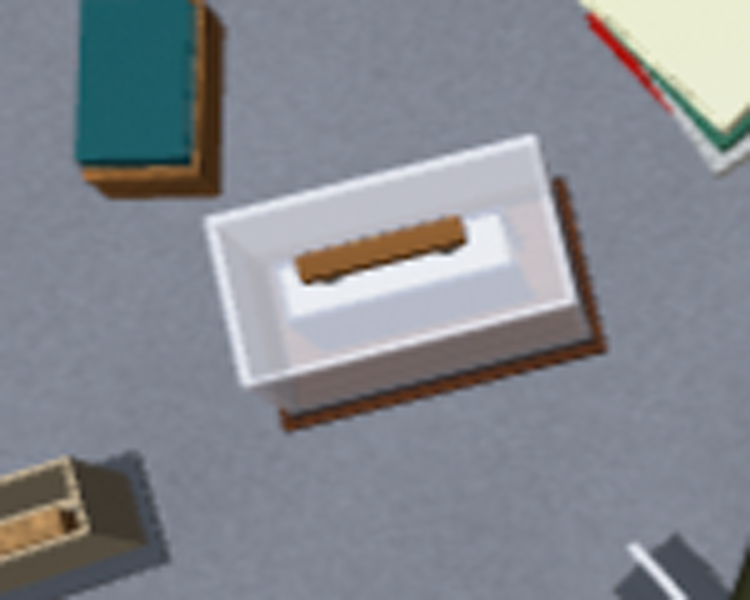

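View pics/r_t.png

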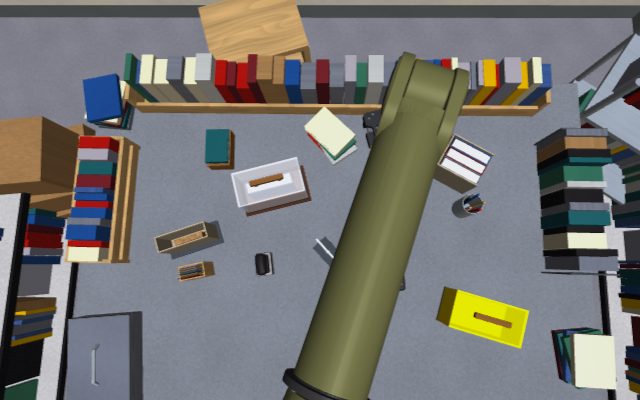

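View pics/r_s.png

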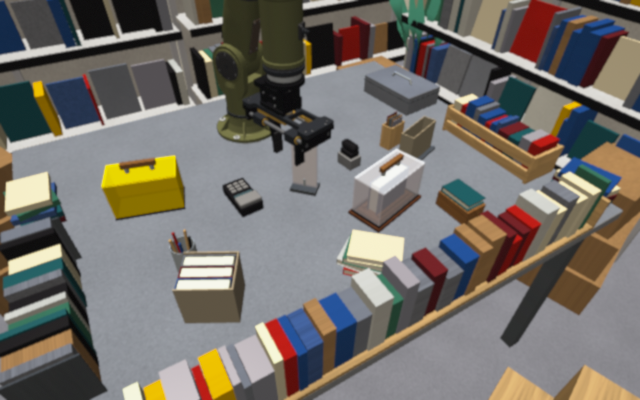

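Run:
```python
from h import *
def corners():
    t=crop_pts([(207,217),(534,134),(577,300),(245,387)],(190,130),5)
    s=crop_pts([(466,153),(314,75),(82,235),(241,331)],(340,135),5.5)
    return t,s
t,s=corners()
quad("top",t,.130,"hood top"); quad("scene",[s[1],s[2],s[3],s[0]],.130,"hood top scene")
# triangulate: order top: (far-left=+u,+?) match via nearest at z=.13
for p in t:
    P=onz("top",p,.13); q=min(s,key=lambda q:np.linalg.norm(onz("scene",q,.13)-P))
    o1,d1=ray("top",p);o2,d2=ray("scene",q)
    A=np.stack([d1,-d2],1);k=np.linalg.lstsq(A,o2-o1,rcond=None)[0]
    print((o1+k[0]*d1+o2+k[1]*d2)/2, "gap",np.linalg.norm(o1+k[0]*d1-o2-k[1]*d2))
# bystanders: difference of first and last pictures away from the arm
for n in("scene","top"):
    a=cv2.imread(f"pics/a_{n}.png");b=cv2.imread(f"pics/r_{n[0]}.png")
    d=(cv2.absdiff(a,b).max(2)>40).astype(np.uint8)
    k,l,stt,c=cv2.connectedComponentsWithStats(d)
    print(n,[tuple(map(int,x)) for x in stt[1:] if x[4]>8])
```

```text
hood top centre [0.5967 0.1702 0.13  ] sides [182, 95, 183, 96] angles [np.float64(-74.6), np.float64(-164.1), np.float64(105.9), np.float64(15.5)]
hood top scene centre [0.5968 0.1723 0.13  ] sides [185, 96, 185, 94] angles [np.float64(-74.2), np.float64(14.0), np.float64(106.4), np.float64(-166.0)]
[0.6181 0.2706 0.1317] gap 0.0005655671976107917
[0.6674 0.0959 0.1283] gap 0.0006556373623044461
[0.5763 0.0703 0.1305] gap 0.0019841348156819844
[0.5268 0.2465 0.1314] gap 0.0036917321197329164
scene [(268, 1, 35, 15, 274), (397, 0, 60, 50, 1112), (272, 3, 6, 6, 20), (222, 15, 8, 9, 62), (271, 15, 17, 6, 42), (259, 18, 75, 148, 5126), (418, 26, 9, 3, 14), (222, 33, 4, 8, 23), (259, 32, 3, 14, 31), (431, 38, 7, 11, 47), (234, 45, 20, 6, 38), (213, 47, 7, 12, 59), (221, 52, 5, 9, 29), (236, 53, 7, 8, 28), (247, 73, 14, 9, 69), (285, 73, 5, 3, 14), (258, 110, 11, 6, 30), (250, 112, 3, 3, 9), (353, 117, 83, 109, 3554), (401, 180, 6, 6, 20), (238, 189, 73, 61, 2252), (142, 203, 44, 72, 1833), (243, 229, 69, 55, 451)]
top [(282, 52, 188, 348, 23177), (446, 113, 9, 2, 9), (231, 157, 77, 56, 2898), (452, 209, 51, 53, 1303), (155, 221, 53, 33, 507), (0, 330, 3, 16, 29), (4, 335, 38, 17, 190), (3, 347, 8, 4, 20), (5, 348, 60, 51, 1127), (65, 351, 15, 32, 205), (309, 370, 46, 30, 759), (317, 396, 14, 4, 36)]
```

```bash
python3 -c "
from bench import ctrl
print(ctrl.close_job())"
```

```text
the job is handed in; nothing more can be done
None
```

I did the whole job in the order asked and handed it in at about 28 s of the 72 s. No verdict was reported, so what follows rests on my own checks.

- **Slipcase:** I lowered it over the narrow riser until it hit a firm stop. Its lower and rim corners agree in position with it sitting down on the foot plate, and the book came out cleanly. The grip height at the stop was about 2 mm higher than I had worked out; I put that down to slip in the grip.
- **Book:** It stands upright in the groove, about 1–2 mm from the middle along and across. It touched down where expected, and I let go only after contact.
- **Cover:** It touched down at the expected height. Its four top corners measured 128–132 mm, against 130 mm for lying flat. It is centred on the base to about 1–2 mm, within the 6 mm play.
- **Everything else:** Comparing first and last pictures showed changes only where the arm and the handled things were. Objects behind the arm in the top view could only be checked in the other view. The gripper was clear of everything at the end, and force readings stayed below about 13 N.

One check disagreed. While the cover was held up, its black lower edge showed about 2 pixels (5–6 mm) higher in the scene camera than I computed. The shift was the same at every corner I could see, so I took it for blur of the edge rather than tilt, and the final flatness check fits that.

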